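# Wind up the bedside alarm box with its loose crank

### The arm

A 7-joint arm with a two-finger parallel gripper is mounted at the origin on the work surface. World frame = base frame: x ahead of the robot, y to its left, z up, the work surface at z = 0. Lengths are in m, angles in rad, forces in N, time in s.
With the tool pointing down it reaches from about 0.4 to 0.875 m from the base axis. Payload 19.3 kg.
Tool frame: the origin (TCP) lies midway between the tips of the shut fingers; the grasp point (between the pads) lies 19 mm behind it; x points along the fingers, y is the direction in which the jaws open and shut, and the axes are right-handed (so a half turn about x gives the same grasp; the last joint's range is limited). The gripper opens to 85 mm and grips with 20 to 120 N. Pads are 22 mm wide; open, the fingers measure 114 mm over their backs; the gripper's body (76 mm by 85 mm) begins 54 mm behind the grasp point. The pads swing forward as they close: fully open they stand 13 mm farther back than shut.
Start: joints at [-1.368, 0.521, -0.036, 1.599, 0.021, 1.021, -0.113], TCP at [0.168, 0.602, 0.206] pointing down, gripper open.
Joint ranges: [-2.91, 2.91], [-0.3, 2.13], [-1.5, 1.42], [0.17, 2.43], [-1.26, 4.41], [0.16, 1.93], [-2.52, 2.52]. Speed limits (rad/s): [1.89, 1.89, 2.39, 2.39, 3.01, 3.01, 3.01].

### API

Orientations are given as a rotation vector (axis times angle).
In Python, from plant import bot, eyes, workorder gives the robot as it stands.
- The arm moves only by the tool apply_moves, never from a script. Its argument "increments" is a list of rows, each a list of 5 numbers: the shift along the tool's x, y, z in mm, then the turn about the tool's x in degrees, then the finger opening in mm, from 0 to 85.4. A call has 1 to 10 rows; each row shifts and turns the commanded pose from where the row before left it, along the tool's axes as they then stand; what a row does not reach is not made up. A row lasts 1/12 s, in which the tool goes at most 41.7 mm and 7.16 degrees, less where a joint would pass 70% of its speed; a pose out of reach is approached as far as the arm can. A call with a gripper value outside its range is refused whole. The fingers move at their own pace and stop on an object; "newtons" is the grip in N (left out, the last holds). Time passes only in rows, so rows that do not move let the fingers close. It gives the time, the measured TCP pose, the force and the opening at its end, in the units of the state.
- bot.observe(): the state, without advancing time (a new reading comes with each control period).
- eyes.read_camera(name): name is "scene" or "top" or "wrist"; returns the picture (420x560x3 uint8, red, green, blue); there is no depth.
- eyes.camera_params(name): a dict with "vertical_fov" (degrees; the focal length in pixels is half the picture's height over the tangent of half this angle, whatever the lens; pixels are square), "cx", "cy" (the principal point, pixels), "D" ([k1, k2, p1, p2, k3] as OpenCV has them; the pictures are not rectified), "origin" and "attitude" of the camera in the world; the wrist camera has in their place "T_tool_cam" (4x4, takes a point from camera to tool coordinates, whose origin is the TCP and whose axes are the tool frame's). Camera axes: x right, y up, looking along -z (the intrinsics and any distortion apply to the point x, -y, -z); pixel columns grow to the right and rows downward; lengths in m; the calibration is good to about 2 mm. A picture is of the moment at which its call begins: read the wrist's pose just before it. camera_params takes no time and is no camera call.
- workorder.hand_in(): hands the job in, once; it reports no verdict.
The state is a dict: "time": time; "qpos": joint angles; "joint_vel": joint speeds; "effort": joint torques, N m; "tcp_pos": TCP position; "ee_rot": TCP orientation; "force": force on the tool from outside, world axes, zero at the start; "moment": the same for the moment, N m; "opening": finger opening in m.
Only numpy, scipy, OpenCV 4.12 (cv2) and the standard library are available. Lean on these libraries where they do the work, as an engineer would, in place of code of your own. Each camera call takes 0.05 s, during which the arm holds its last target.

### The job

Wind up the alarm box: fit the loose crank fully down over the square shaft on top of the white box and turn it clockwise (seen from above) until the shaft's pointer comes up against the small steel stop pin. Then lift the crank off, leaving the pointer at the stop, and lower it without dropping it into the shallow wooden tray, so that it is left standing upright with its hub flat on the tray's floor. Leave the other things where they are.

Things in the scene. Friction and masses are not known exactly. Their poses are not given: they have to be found in the camera images.
- crank: Loose crank, about 160 g, standing upright on its hub: a steel block 40 x 40 mm, 36 mm high, with a square socket in its underside 16 mm wide, 30 mm deep, sides parallel to the crank's x and y. A flat arm 16 mm wide, 22 to 34 mm above the underside, runs from the hub to +x and ends 75 mm from the hub's axis in an upright knob. Origin: centre of the hub's underside; z up.
- crank_rib (a point): Centre of the grey grip rib on top of the crank's hub: 36 mm long along the crank's x, 20 mm thick along y, from 36 to 64 mm above the hub's underside; this point is 50 mm above it. Axes as the crank's.
- crank_knob (a point): Centre of the crank's round wooden knob: 22 mm across, standing on the arm from 34 to 68 mm above the hub's underside; this point is 65 mm from the hub's axis along x and 51 mm above the underside. With the crank fitted, pushing the knob sideways turns the shaft.
- alarm_box: White plastic alarm box, fixed, 150 mm (x) x 170 mm (y), 65 mm high, with a low white snooze lever bar (top 75 mm above the table) along its +y edge. On its top, 47 mm from the centre towards +x, stands a steel stop pin 8 mm thick, 12 mm tall. Origin: centre of its underside.
- winder_seat (a point): Shaft axis at the top of its 60 mm flange, where the fitted hub rests: mid box, 69 mm above the table. z up; x along the flat black pointer (reaches 54 mm out), turning with the shaft. The square steel shaft, 14 mm wide, sides parallel to this x and y, rises 22 mm from here, then a cone narrows to 8 mm at 28 mm. The crank fits any of the four ways round, with a few degrees of play.
- winder (a joint): Angle of the winding shaft, rad; grows as it is turned clockwise seen from above. It starts between 0 and 0.8; a firm stop is at 2.8, where the pointer touches the stop pin. It has steady friction (about 0.15 N m, some 2.5 N at the knob) and stays where it is left.
- tray: Shallow dark wooden tray, fixed, 160 mm (x) x 130 mm (y) outside, walls 6 mm thick and 16 mm high. Origin: centre of its underside.
- tray_in (a point): Centre of the tray's inner floor (148 x 118 mm), 6 mm above the table; axes as the tray's.
- vase: Empty blue glass vase, upright, 84 mm across and 165 mm tall; not part of the job. Origin: centre of its underside.
- comb: Flat wooden comb, 170 x 39 mm, 6 mm thick; not part of the job. Origin: centre of its underside.
- mug: Tin mug, 76 mm across, 80 mm tall, with a side handle; not part of the job. Origin: centre of its underside.
- soap_dish: Lidded plastic soap dish, 89 x 124 mm, 41 mm high; not part of the job. Origin: centre of its underside.
- book: Closed paperback, 190 x 125 mm, 22 mm thick; not part of the job. Origin: centre of its underside.
- jar: Small white lidded jar, 56 mm across, 60 mm tall; not part of the job. Origin: centre of its underside.
- glasses_case: Grey spectacles case, 160 x 60 mm, 35 mm high; not part of the job. Origin: centre of its underside.
Mind the look-alikes: they are no part of the job. What is shaped like the crank but blue or green is not meant. There is more than one size of the tray; the one meant has the size given above.

How it is judged:
On the way, in this order (a step that is already met when the one before it is completed fails the run):
1. the crank is fully down on the square shaft (within 4 mm of its seat) (horizontal distance between crank and winder_seat below 0.004 m and z of crank in the frame of winder_seat between -0.005 and 0.004 m and angle between crank's own z axis and vertical below 0.15 rad), for 0.2 s.
2. the shaft is wound to within 0.15 rad of its stop, with the crank still on it (value of joint winder above 2.65 rad and horizontal distance between crank and winder_seat below 0.006 m and z of crank in the frame of winder_seat between -0.005 and 0.01 m and angle between crank's own z axis and vertical below 0.15 rad), for 0.1 s.
3. the crank is lifted clear of the shaft, which stays wound (value of joint winder above 2.65 rad and z of crank in the frame of winder_seat above 0.032 m), for 0.1 s.
At the end, for the whole second after the job is handed in: The shaft is within 0.15 rad of its stop (joint above 2.65); the crank, released and at rest, stands upright (tilt below 0.1 rad) with its hub on the tray's floor (within 4 mm) and inside its walls (hub centre within 57 mm in x and 42 mm in y of the floor's centre) (value of joint winder above 2.65 rad and x of crank in the frame of tray_in between -0.057 and 0.057 m and y of crank in the frame of tray_in between -0.042 and 0.042 m and z of crank in the frame of tray_in below 0.004 m and angle between crank's own z axis and vertical below 0.1 rad and linear speed of crank below 0.02 m/s and contact force between the fingers and crank below 0.1 N); the robot touches nothing.
It fails at once if the crank is let go more than 25 mm above the tray's floor (horizontal distance between crank and tray_in below 0.08 m and z of crank in the frame of tray_in above 0.025 m and contact force between the fingers and crank below 0.01 N).
It fails at once if the vase is tipped (angle between vase's own z axis and vertical above 0.3 rad).
It fails at once if one of the other things (vase, comb, mug, soap dish, book, jar, spectacles case) is moved more than 30 mm (distance of any of vase, comb, mug, soap_dish, book, jar, glasses_case from where it was at the start of the episode above 0.03 m).
It also fails if it takes over 67 s, if anything falls off the work surface, if the arm or the gripper's body presses on something with over 40 N, if the wrist force passes 120 N, or if a joint passes its speed limit or range.

## Working session

There is one attempt and no reset: what is moved stays moved. The work goes in short steps, Python scripts to look and compute and a tool call to move; the robot and the scene stay as the last step left them, time stands still between calls to the robot, and variables do not carry over. Pictures are saved under pics/ and viewed, and the job is handed in when it is done.

Besides the shell and the picture viewer there is one more tool, called after "Call:" as name(argument=value, ...), one argument or row to a line, values as JSON. apply_moves: Moves the arm, as the interface text tells. Its arguments: {"type":"object","properties":{"increments":{"type":"array","items":{"type":"array","items":{"type":"number"}}},"newtons":{"type":"number"}},"required":["increments"]}

```bash
ls; mkdir -p pics; python3 - <<'E'
from plant import bot, eyes, workorder
import cv2
print(bot.observe())
for n in ["scene","top","wrist"]:
    print(n, eyes.camera_params(n))
    im=eyes.read_camera(n); cv2.imwrite(f"pics/{n}0.png",im[:,:,::-1])
E
```

```text
pics
{'time': 0.0, 'qpos': array([-1.36821417,  0.52202498, -0.03633632,  1.59998577,  0.0212225 ,
        1.02110453, -0.11279435]), 'joint_vel': array([-0.001134  ,  0.00027335, -0.00133891, -0.00037448, -0.00068014,
       -0.00019999,  0.00146364]), 'effort': array([-4.81623774e-04, -9.27118349e+01,  1.97980531e+00, -3.69917929e+01,
        1.78772095e-02,  8.28602468e-03,  1.01988476e-05]), 'tcp_pos': array([0.16832399, 0.60153362, 0.20512678]), 'ee_rot': array([ 0.21321874,  1.56022997, -0.21500675]), 'force': array([ 0.31340782, -0.85683873,  0.68843643]), 'moment': array([0.00268722, 0.0358625 , 0.0260549 ]), 'opening': 0.08533518951643743}
scene {'vertical_fov': 42.49527097155626, 'cx': 291.9633277560078, 'cy': 207.77148944483167, 'D': array([0.06609565, 0.        , 0.        , 0.        , 0.        ]), 'origin': array([1.63423903, 0.09182001, 1.48495601]), 'attitude': array([0.49194301, 0.55149016, 1.5775205 ])}
top {'vertical_fov': 48.101158385376905, 'cx': 282.5121059477341, 'cy': 206.82898390050832, 'D': array([-0.15618961,  0.        ,  0.        ,  0.        ,  0.        ]), 'origin': array([0.26771346, 0.01157576, 1.74129734]), 'attitude': array([ 0.11785458, -0.15230375, -1.5819187 ])}
wrist {'vertical_fov': 71.08445086701919, 'cx': 281.95624704486727, 'cy': 203.78247700274977, 'D': array([-0.04500096,  0.        ,  0.        ,  0.        ,  0.        ]), 'T_tool_cam': array([[-9.60641961e-05,  3.11363037e-01, -9.50291034e-01,
        -1.69191123e-01],
       [ 9.99999790e-01, -5.79335463e-04, -2.90908590e-04,
        -1.20028218e-03],
       [-6.41115478e-04, -9.50290863e-01, -3.11362916e-01,
        -7.87707124e-02],
       [ 0.00000000e+00,  0.00000000e+00,  0.00000000e+00,
         1.00000000e+00]])}
```

View pics/scene0.png

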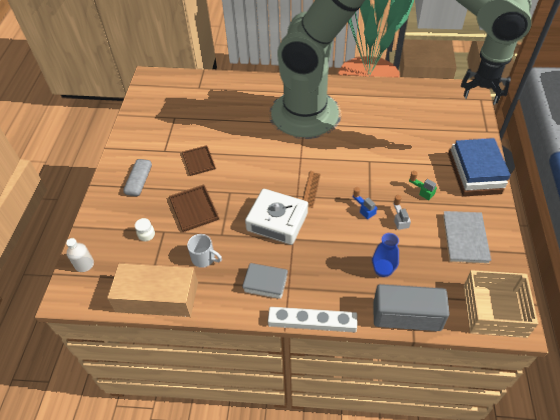

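View pics/top0.png

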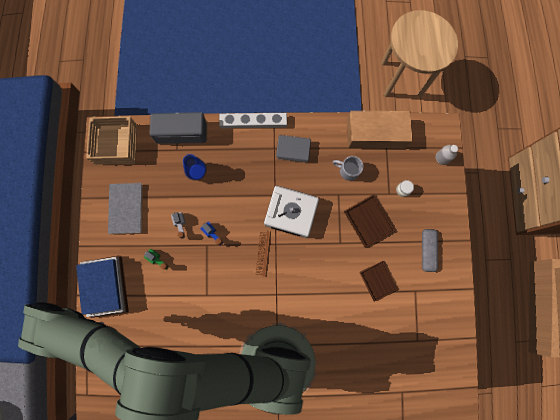

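View pics/wrist0.png

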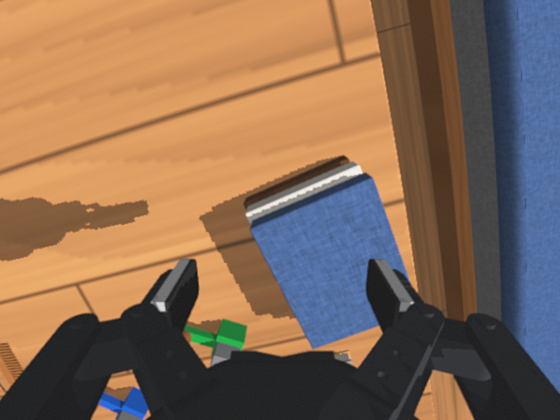

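```bash
cat > h.py <<'E'
import numpy as np, cv2
from scipy.spatial.transform import Rotation as R
from plant import bot, eyes, workorder
def K(p):
    f=210/np.tan(np.radians(p["vertical_fov"])/2)
    return np.array([[f,0,p["cx"]],[0,f,p["cy"]],[0,0,1.]])
def campose(n,st=None):
    p=eyes.camera_params(n)
    if n=="wrist":
        st=st or bot.observe()
        T=np.eye(4);T[:3,:3]=R.from_rotvec(st["ee_rot"]).as_matrix();T[:3,3]=st["tcp_pos"]
        T=T@p["T_tool_cam"]; return p,T[:3,:3],T[:3,3]
    return p,R.from_rotvec(p["attitude"]).as_matrix(),p["origin"]
def ray(n,uv,st=None):
    p,Rm,o=campose(n,st)
    x=cv2.undistortPoints(np.array(uv,float).reshape(-1,1,2),K(p),p["D"]).reshape(-1,2)
    d=np.c_[x[:,0],-x[:,1],-np.ones(len(x))]@Rm.T
    return o,d
def onz(n,uv,z,st=None):
    o,d=ray(n,uv,st); return o+d*((z-o[2])/d[:,2])[:,None]
def proj(n,P,st=None):
    p,Rm,o=campose(n,st)
    c=(np.array(P,float).reshape(-1,3)-o)@Rm
    c=c*[1,-1,-1]
    return cv2.projectPoints(c,np.zeros(3),np.zeros(3),K(p),p["D"])[0].reshape(-1,2)
def crop(im,x0,y0,x1,y1,s,name):
    cv2.imwrite("pics/"+name,cv2.resize(im[y0:y1,x0:x1],None,fx=s,fy=s,interpolation=cv2.INTER_CUBIC))
E
python3 - <<'E'
from h import *
t=cv2.imread("pics/top0.png"); s=cv2.imread("pics/scene0.png")
crop(t,130,190,260,290,6,"t_cr.png"); crop(t,250,170,440,310,4,"t_box.png")
crop(s,340,150,460,240,6,"s_cr.png"); crop(s,160,140,330,250,4.6,"s_box.png")
for uv,z in [((178,222),.05),((210,232),.05),((155,258),.05),((291,211),.07),((370,221),.01),((378,281),.01),((195,165),0),((262,254),0)]:
    print(uv,onz("top",uv,z).round(3))
E
```

```text
(178, 222) [[0.51  0.353 0.05 ]]
(210, 232) [[0.472 0.236 0.05 ]]
(155, 258) [[0.38  0.435 0.05 ]]
(291, 211) [[ 0.542 -0.058  0.07 ]]
(370, 221) [[ 0.509 -0.356  0.01 ]]
(378, 281) [[ 0.285 -0.377  0.01 ]]
(195, 165) [[0.736 0.303 0.   ]]
(262, 254) [[0.393 0.05  0.   ]]
```

View pics/t_cr.png

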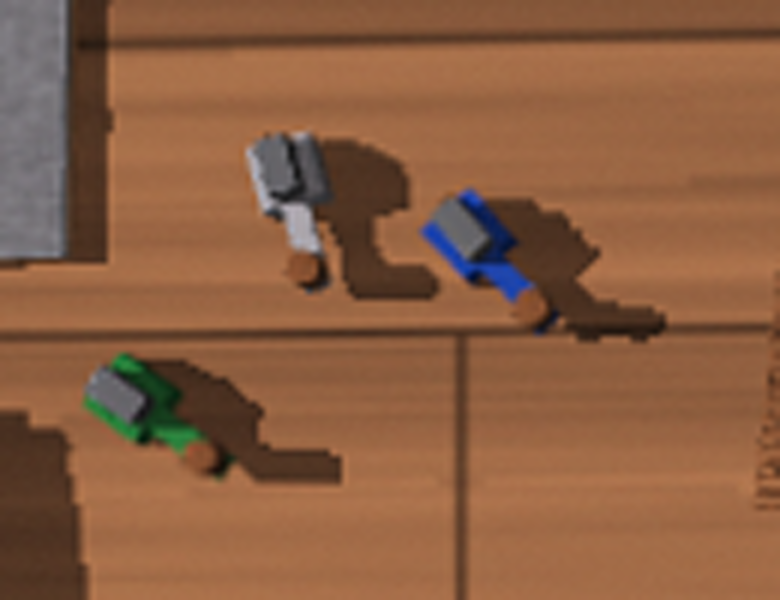

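View pics/s_cr.png

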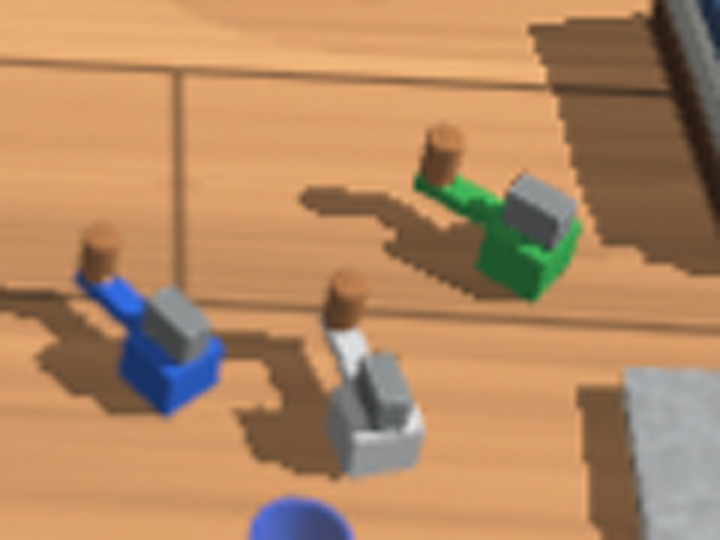

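View pics/t_box.png

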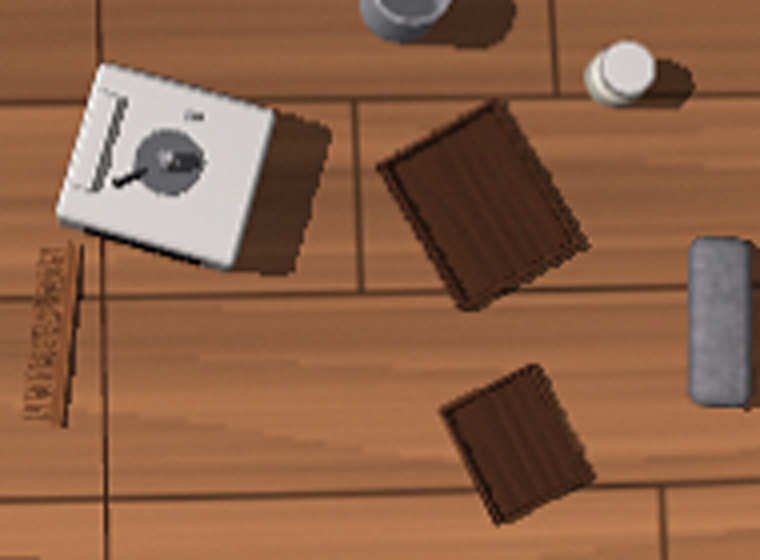

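View pics/s_box.png

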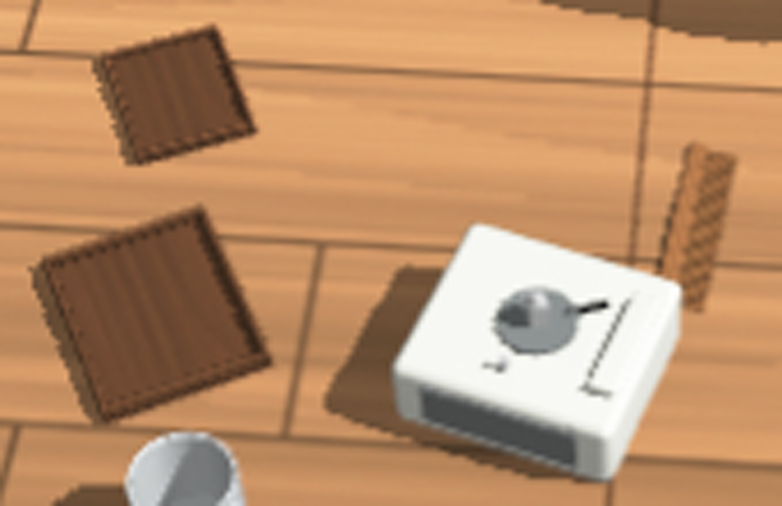

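The scene picture shows three crank-shaped things. In the top view the grey one is at (178,222), the blue one at (210,232) and the green one at (155,258). The grey steel one fits, and both enlarged crops confirm it. The trays are at (370,221), larger, and (378,281), smaller. I'll measure their sizes and get rough poses for everything.

```bash
python3 - <<'E'
from h import *
st=bot.observe(); print(R.from_rotvec(st["ee_rot"]).as_matrix().round(3))
print("tcp px in wrist",proj("wrist",st["tcp_pos"],st))
def c(u,v,s,x0,y0): return ((u+.5)/s-.5+x0,(v+.5)/s-.5+y0)
T=lambda u,v:c(u,v,6,130,190); S=lambda u,v:c(u,v,6,340,150)
rt=onz("top",[T(279,165)],.064)[0]; kt=onz("top",[T(303,268)],.068)[0]
rs=onz("scene",[S(383,375)],.064)[0]; ks=onz("scene",[S(349,280)],.068)[0]
for r,k in((rt,kt),(rs,ks)):
    d=(k-r)[:2]; print("crank",r.round(3),k.round(3),np.linalg.norm(d).round(3),np.degrees(np.arctan2(d[1],d[0])).round(1))
# trays by colour mask
for n,box in(("top",[(335,185,405,255),(355,255,405,305)]),("scene",[(160,180,225,235),(175,140,222,178)])):
    im=cv2.imread(f"pics/{n}0.png")
    for b in box:
        g=im[b[1]:b[3],b[0]:b[2]].astype(int)
        m=(g[:,:,2]<120).astype(np.uint8)  # dark
        m=cv2.morphologyEx(m,cv2.MORPH_OPEN,np.ones((3,3),np.uint8))
        cs=max(cv2.findContours(m,cv2.RETR_EXTERNAL,cv2.CHAIN_APPROX_NONE)[0],key=cv2.contourArea)
        p=cs.reshape(-1,2)+[b[0],b[1]]
        w=onz(n,p,.016)[:,:2].astype(np.float32)
        print(n,cv2.minAreaRect(w))
B=lambda u,v:c(u,v,4,250,170)
for nm,uv,z in (("shaft",(166,157),.097),("pin",(190,116),.077),("ptr",(119,184),.072),("flange",(168,162),.069)):
    print(nm,onz("top",[B(*uv)],z)[0].round(3))
B=lambda u,v:c(u,v,4.6,160,140)
for nm,uv,z in (("shaft",(541,297),.097),("pin",(497,362),.077),("ptr",(605,304),.072),("flange",(537,321),.069)):
    print(nm,onz("scene",[B(*uv)],z)[0].round(3))
E
```

```text
[[-0.     0.269  0.963]
 [-0.001  0.963 -0.269]
 [-1.    -0.001  0.   ]]
tcp px in wrist [[283.75291512 238.93701531]]
crank [0.526 0.358 0.064] [0.463 0.341 0.068] 0.065 -165.3
crank [0.527 0.356 0.064] [0.464 0.34  0.068] 0.065 -165.5
top ((0.511711061000824, -0.35506173968315125), (0.17472413182258606, 0.14561614394187927), 27.59343719482422)
top ((0.2861274778842926, -0.37945663928985596), (0.1275893747806549, 0.1092543825507164), 20.92154312133789)
scene ((0.5213664770126343, -0.35959506034851074), (0.1661137342453003, 0.14017659425735474), 28.419858932495117)
scene ((0.2968391180038452, -0.3805875778198242), (0.12241744995117188, 0.10065452754497528), 23.040407180786133)
shaft [ 0.545 -0.057  0.097]
pin [ 0.585 -0.081  0.077]
ptr [ 0.525 -0.016  0.072]
flange [ 0.545 -0.06   0.069]
shaft [ 0.548 -0.058  0.097]
pin [ 0.593 -0.086  0.077]
ptr [ 0.532 -0.014  0.072]
flange [ 0.548 -0.062  0.069]
```

Call:
apply_moves(
  increments=[
    [0,-14,41,0,85],
    [0,-14,41,-6,85],
    [0,-14,41,0,85],
    [0,-14,41,0,85],
  ],
  newtons=40,
)

```text
time: 0.48
tcp_pos: [0.3116, 0.5136, 0.2057]
ee_rot: [0.131, 1.567, -0.131]
force: [0.3, 1.4, 0.1]
opening: 0.0849
```

Call:
apply_moves(
  increments=[
    [0,-15,30,0,50],
    [0,-15,30,0,50],
    [0,-15,30,0,50],
    [0,-15,30,0,50],
    [0,-15,30,0,50],
    [0,-15,30,0,50],
    [0,0,0,-6,50],
    [0,0,0,-6,50],
    [0,0,0,-6,50],
    [0,0,0,-6,50],
  ],
)

```text
time: 1.32
tcp_pos: [0.4728, 0.3958, 0.2054]
ee_rot: [-0.201, 1.562, 0.2]
force: [-0.3, -0.1, 0.7]
opening: 0.0498
```

```bash
cat > look.py <<'E'
import sys,pickle
from h import *
st=bot.observe(); im=eyes.read_camera("wrist")
cv2.imwrite(f"pics/{sys.argv[1]}.png",im[:,:,::-1]); pickle.dump(st,open(f"pics/{sys.argv[1]}.pkl","wb"))
Rm=R.from_rotvec(st["ee_rot"]).as_matrix()
print(st["time"],st["tcp_pos"].round(4),"yaz",np.degrees(np.arctan2(Rm[1,1],Rm[0,1])).round(2),"xdown",Rm[:,0].round(3),"q",st["qpos"].round(2),"vel",abs(st["joint_vel"]).max().round(3),"F",st["force"].round(1),st["opening"])
E
python3 look.py w1
```

```text
1.3167 [0.4728 0.3958 0.2054] yaz 104.65 xdown [-0. -0. -1.] q [-0.72  0.51 -0.1   1.62  0.06  1.02  0.98] vel 1.103 F [-0.3 -0.1  0.7] 0.04976158601255418
```

View pics/w1.png

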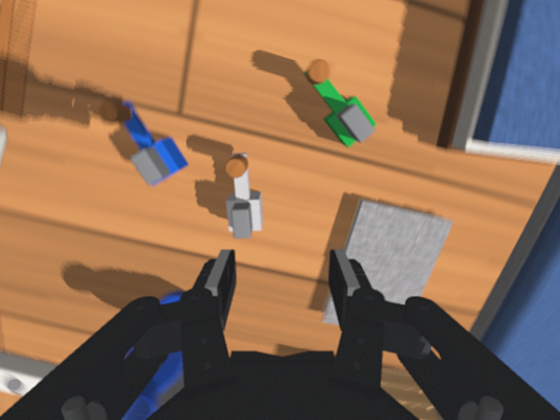

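The wrist picture shows the grey crank with its rib top near (241,220) and its knob near (237,165). The blue crank is at (160,160) and the green one at (350,120). Next I'll centre over the grey one.

```bash
python3 - <<'E'
from h import *; import pickle
st=pickle.load(open("pics/w1.pkl","rb"))
im=cv2.imread("pics/w1.png"); crop(im,200,140,290,250,5,"w1c.png")
r=onz("wrist",[(241,220)],.064,st)[0];k=onz("wrist",[(236.5,165)],.068,st)[0]
print(r,k,np.degrees(np.arctan2(*(k-r)[[1,0]])),np.linalg.norm((k-r)[:2]))
st=bot.observe();Rm=R.from_rotvec(st["ee_rot"]).as_matrix()
print(st["tcp_pos"],(Rm.T@(np.array([.5265,.357,.11])-st["tcp_pos"])*1000).round(1))
E
```

```text
[0.52510934 0.35991168 0.064     ] [0.46389995 0.34233613 0.068     ] -163.97921130437862 0.06368272882092953
[0.47274668 0.39586307 0.20544809] [ 95.4 -51.5  41.8]
```

View pics/w1c.png

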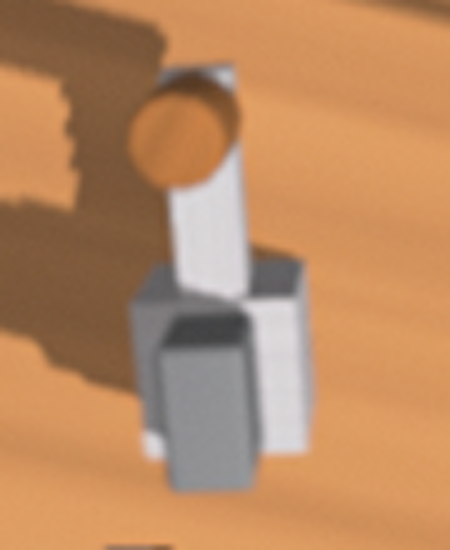

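Call:
apply_moves(
  increments=[
    [8,-10,8,0,50],
    [8,-10,8,0,50],
    [8,-10,8,0,50],
    [8,-10,8,0,50],
    [8,-10,9,0,50],
    [10,0,0,0,50],
    [0,0,0,0,50],
    [0,0,0,0,50],
  ],
)

```text
time: 2.03
tcp_pos: [0.5245, 0.3578, 0.1549]
ee_rot: [-0.197, 1.563, 0.196]
force: [-0.3, 0.0, 1.1]
opening: 0.0501
```

```bash
python3 look.py w2; python3 - <<'E'
from h import *; import pickle
st=pickle.load(open("pics/w1.pkl","rb"))
q=np.array([(162,345),(254,343),(255,490),(172,492)])
p=(q+.5)/5-.5+[200,140]; w=onz("wrist",p,.064,st);print(w.round(4),w.mean(0))
E
```

```text
2.0333 [0.5245 0.3578 0.1549] yaz 104.35 xdown [-0.001 -0.001 -1.   ] q [-0.63  0.59 -0.09  1.62  0.06  0.94  1.08] vel 0.02 F [-0.3  0.   1.1] 0.05009581809107114
[[0.5143 0.3473 0.064 ]
 [0.5086 0.3671 0.064 ]
 [0.5437 0.3753 0.064 ]
 [0.5491 0.3568 0.064 ]] [0.52891306 0.36160923 0.064     ]
```

View pics/w2.png

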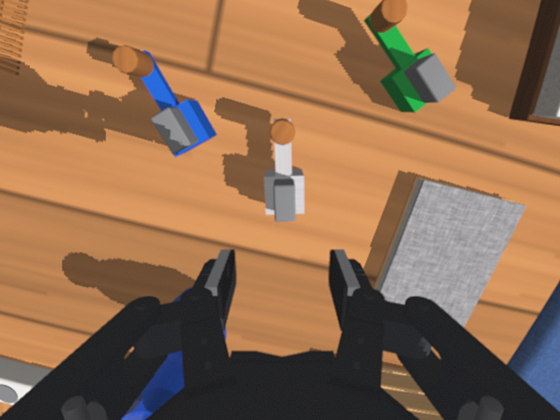

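The crank now sits centred between the fingers, with its rib top near (285,200) and its knob at (283,131). I'll measure the corners.

```bash
python3 - <<'E'
from h import *
im=cv2.imread("pics/w2.png"); crop(im,250,110,320,230,5,"w2c.png")
E
```

```text
(no output)
```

View pics/w2c.png

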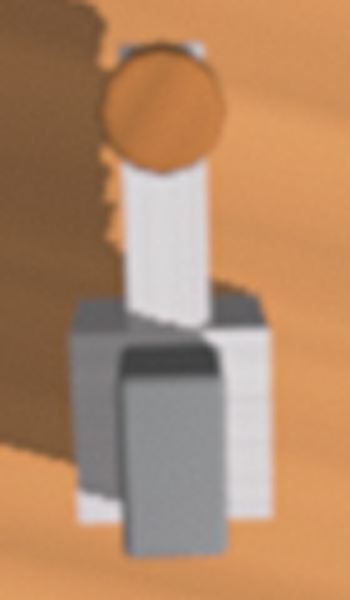

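```bash
python3 - <<'E'
from h import *; import pickle
st=pickle.load(open("pics/w2.pkl","rb"))
f=lambda q:(np.array(q)+.5)/5-.5+[250,110]
w=onz("wrist",f([(121,377),(221,377),(227,555),(127,556)]),.064,st)
k=onz("wrist",f([(163,108)]),.068,st)[0]
print(w.round(4)[:,:2],w.mean(0)); a=(w[0]+w[1]-w[2]-w[3])/2; print(np.degrees(np.arctan2(a[1],a[0])),np.linalg.norm(a))
d=k-w.mean(0); print(k,np.degrees(np.arctan2(d[1],d[0])),np.linalg.norm(d[:2]))
h=onz("wrist",f([(70,327),(272,327),(272,520),(80,523)]),.036,st);print(h.round(4)[:,:2],h.mean(0))
s=bot.observe();Rm=R.from_rotvec(s["ee_rot"]).as_matrix()
for c in (w.mean(0),h.mean(0),k):print((Rm.T@(c-s["tcp_pos"])*1000).round(1))
E
```

```text
[[0.5147 0.346 ]
 [0.5101 0.3636]
 [0.5434 0.3738]
 [0.5484 0.3555]] [0.52914421 0.35973322 0.064     ]
-163.6333724458412 0.03493200188856236
[0.46604206 0.34140226 0.068     ] -163.80160035570918 0.06571077261247642
[[0.5143 0.3346]
 [0.5043 0.3737]
 [0.5438 0.3849]
 [0.5544 0.3462]] [0.52922478 0.35985849 0.036     ]
[91.6  0.2  4.9]
[119.6   0.3   5.1]
[ 87.6  -1.8 -60.7]
```

Call:
apply_moves(
  increments=[
    [12,0,5,-2,50],
    [15,0,0,0,50],
    [15,0,0,0,50],
    [15,0,0,0,50],
    [15,0,0,0,50],
    [15,0,0,0,50],
    [15,0,0,0,50],
    [8,0,0,0,50],
    [4,0,0,0,50],
    [0,0,0,0,50],
  ],
)

```text
time: 2.92
tcp_pos: [0.5294, 0.3594, 0.0415]
ee_rot: [-0.225, 1.56, 0.225]
force: [-0.3, 0.6, -0.1]
opening: 0.0501
```

```bash
python3 look.py w3
```

```text
2.9167 [0.5294 0.3594 0.0415] yaz 106.39 xdown [-0. -0. -1.] q [-0.63  0.74 -0.09  1.67  0.09  0.73  1.09] vel 0.019 F [-0.3  0.6 -0.1] 0.050144677417033226
```

View pics/w3.png

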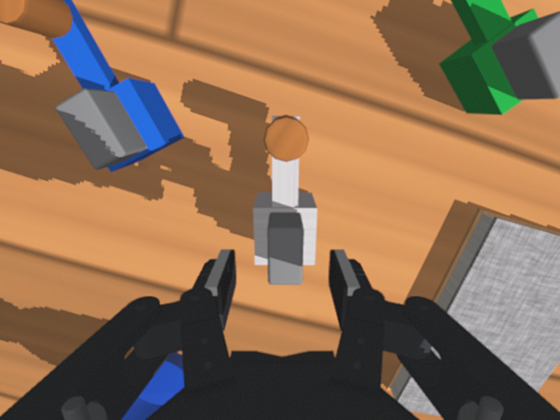

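The rib, centred near (285,245), is between the open pads. I'll check the alignment along it before closing.

```bash
python3 - <<'E'
from h import *
im=cv2.imread("pics/w3.png"); crop(im,235,100,335,300,3.8,"w3c.png")
E
```

```text
(no output)
```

View pics/w3c.png

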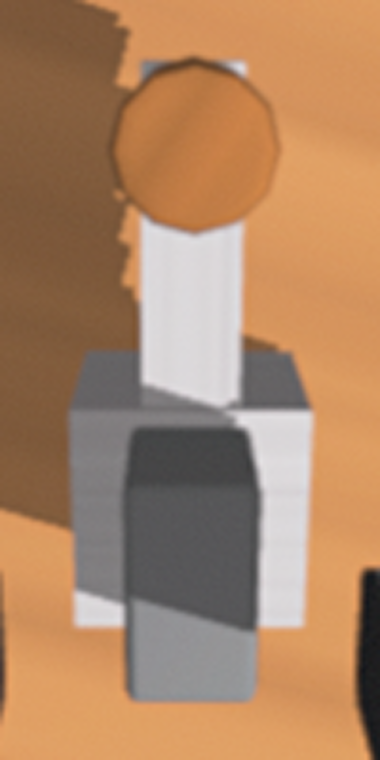

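```bash
python3 - <<'E'
from h import *; import pickle
st=pickle.load(open("pics/w3.pkl","rb"))
f=lambda q:(np.array(q)+.5)/3.8-.5+[235,100]
Rm=R.from_rotvec(st["ee_rot"]).as_matrix()
for q,z in (([(126,487),(259,487),(256,700),(128,700)],.064),([(68,409),(313,409),(305,627),(75,627)],.036),([(196,146)],.068)):
    w=onz("wrist",f(q),z,st); L=((w-st["tcp_pos"])@Rm*1000).round(1); print(L[:,1:].tolist(),L.mean(0))
E
```

```text
[[-9.2, -17.8], [9.7, -17.9], [10.1, 17.3], [-9.4, 17.3]] [-22.5     0.3    -0.275]
[[-20.0, -20.0], [20.5, -20.0], [20.7, 20.7], [-20.1, 20.8]] [5.5   0.275 0.375]
[[0.5, -65.8]] [-26.5   0.5 -65.8]
```

Call:
apply_moves(
  increments=[
    [0,0,0,0,10],
    [0,0,0,0,10],
    [0,0,0,0,10],
    [0,0,0,0,10],
    [0,0,0,0,10],
    [0,0,0,0,10],
  ],
  newtons=80,
)

```text
time: 3.47
tcp_pos: [0.5298, 0.3591, 0.0419]
ee_rot: [-0.224, 1.559, 0.224]
force: [-0.3, 0.3, -0.1]
opening: 0.0099
```

```bash
python3 look.py w4; python3 -c "
from h import *
crop(cv2.imread('pics/w4.png'),200,90,370,310,3.4,'w4c.png')"
```

```text
3.4667 [0.5298 0.3591 0.0419] yaz 106.37 xdown [ 0.  0. -1.] q [-0.63  0.74 -0.09  1.67  0.09  0.73  1.09] vel 0.003 F [-0.3  0.3 -0.1] 0.009856761797634762
```

View pics/w4c.png

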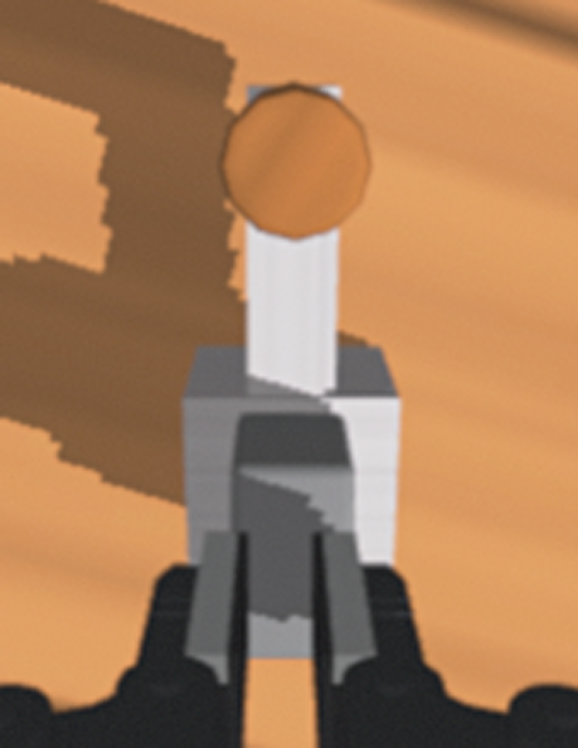

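The fingers closed to 9.9 mm, less than the 20 mm rib. In the picture the pads hang above the rib top and cast their shadow on it, so the real tips sit higher than the TCP figure suggests. I'll open again and look at the tips closely before going lower.

Call:
apply_moves(
  increments=[
    [0,0,0,0,50],
    [0,0,0,0,50],
    [0,0,0,0,50],
    [5,0,0,0,50],
    [5,0,0,0,50],
    [5,0,0,0,50],
    [0,0,0,0,50],
  ],
)

```text
time: 4.1
tcp_pos: [0.5291, 0.3586, 0.0253]
ee_rot: [-0.225, 1.561, 0.224]
force: [-1.3, -0.2, -1.1]
opening: 0.0498
```

```bash
python3 look.py w5; python3 -c "
from h import *
crop(cv2.imread('pics/w5.png'),180,200,390,350,3.6,'w5c.png')"
```

```text
4.1 [0.5291 0.3586 0.0253] yaz 106.37 xdown [-0.001 -0.001 -1.   ] q [-0.63  0.77 -0.09  1.68  0.1   0.71  1.09] vel 0.018 F [-1.3 -0.2 -1.1] 0.049808367287035006
```

View pics/w5c.png

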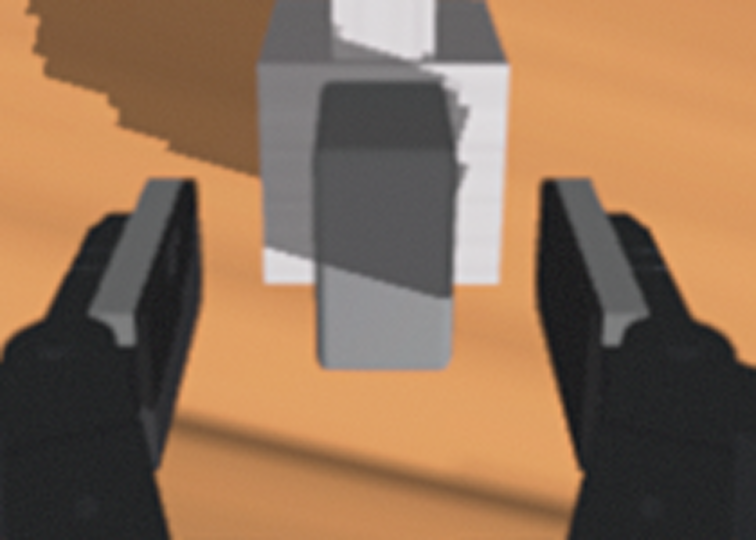

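The pad tips have the same scale as the rib top, so they are about level with it. Their real offset is about 30 mm behind the TCP. I'll lower another 15 mm and close.

Call:
apply_moves(
  increments=[
    [5,0,0,0,50],
    [5,0,0,0,50],
    [5,0,0,0,50],
    [0,0,0,0,50],
    [0,0,0,0,10],
    [0,0,0,0,10],
    [0,0,0,0,10],
    [0,0,0,0,10],
    [0,0,0,0,10],
    [0,0,0,0,10],
  ],
  newtons=60,
)

```text
time: 4.98
tcp_pos: [0.5298, 0.3592, 0.0118]
ee_rot: [-0.224, 1.559, 0.224]
force: [0.4, 0.8, -0.2]
opening: 0.0189
```

```bash
python3 look.py w6; python3 -c "
from h import *
crop(cv2.imread('pics/w6.png'),180,120,390,350,2.6,'w6c.png')"
```

```text
4.9833 [0.5298 0.3592 0.0118] yaz 106.37 xdown [ 0.  0. -1.] q [-0.63  0.79 -0.09  1.68  0.1   0.68  1.09] vel 0.002 F [ 0.4  0.8 -0.2] 0.018883151637394766
```

View pics/w6c.png

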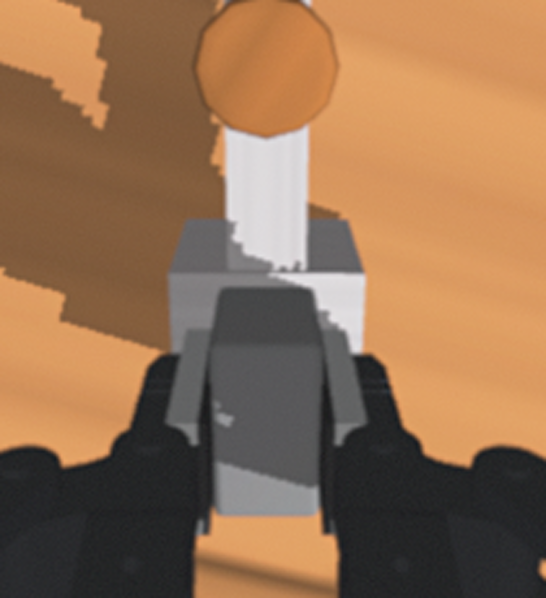

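The crank is gripped at 18.9 mm, with the pads either side of the rib. Now I'll lift it.

Call:
apply_moves(
  increments=[
    [-5,0,0,0,10],
    [-15,0,0,0,10],
    [-20,0,0,0,10],
    [-20,0,0,0,10],
    [-20,0,0,0,10],
    [-20,0,0,0,10],
    [-20,0,0,0,10],
    [-20,0,0,0,10],
    [-15,0,0,0,10],
    [-5,0,0,0,10],
  ],
)

```text
time: 5.87
tcp_pos: [0.5304, 0.3595, 0.1744]
ee_rot: [-0.223, 1.556, 0.225]
force: [0.3, 0.8, -1.4]
opening: 0.0187
```

Call:
apply_moves(
  increments=[
    [0,-15,-6,0,10],
    [0,-28,-12,0,10],
    [0,-28,-12,0,10],
    [0,-28,-12,0,10],
    [0,-28,-12,0,10],
    [0,-28,-12,0,10],
    [0,-28,-12,0,10],
    [0,-28,-12,0,10],
    [0,-28,-12,0,10],
    [0,-28,-12,0,10],
  ],
)

```text
time: 6.7
tcp_pos: [0.4948, 0.0692, 0.1714]
ee_rot: [-0.224, 1.56, 0.224]
force: [0.4, -0.4, -1.4]
opening: 0.019
```

Call:
apply_moves(
  increments=[
    [0,-28,-12,0,10],
    [0,-28,-12,0,10],
    [0,-28,-12,0,10],
    [0,-28,-12,0,10],
    [0,-28,-14,0,10],
    [0,0,0,6,10],
    [0,0,0,6,10],
    [0,0,0,6,10],
    [0,0,0,6,10],
    [0,0,0,6,10],
  ],
)

```text
time: 7.53
tcp_pos: [0.4751, -0.0811, 0.1713]
ee_rot: [0.191, 1.563, -0.191]
force: [0.2, 0.2, -1.8]
opening: 0.0188
```

Call:
apply_moves(
  increments=[
    [0,0,0,6,10],
    [0,0,0,6,10],
    [0,0,0,6,10],
    [0,0,0,6,10],
    [0,0,0,6,10],
    [0,0,0,6,10],
    [0,0,0,6,10],
    [0,0,0,6,10],
    [0,0,0,6,10],
    [0,0,0,0,10],
  ],
)

```text
time: 8.37
tcp_pos: [0.4752, -0.0809, 0.1713]
ee_rot: [0.921, 1.368, -0.922]
force: [-0.3, 0.5, -1.6]
opening: 0.0187
```

```bash
python3 look.py w7
```

```text
8.3667 [ 0.4752 -0.0809  0.1713] yaz 22.07 xdown [-0.001 -0.    -1.   ] q [-0.2   0.36  0.31  2.02 -0.15  0.79  0.59] vel 0.176 F [-0.3  0.5 -1.6] 0.0187192666038376
```

View pics/w7.png

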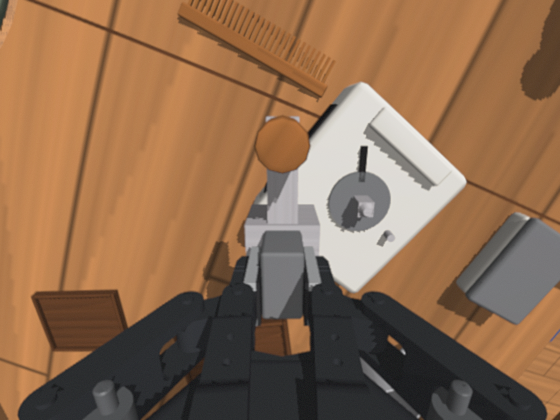

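The crank is held straight. The shaft is at about (363,203), the pointer tip at (364,147) and the pin at (387,238). I'll measure them in a crop.

```bash
python3 -c "
from h import *
crop(cv2.imread('pics/w7.png'),315,130,425,260,5,'w7c.png')"
```

```text
(no output)
```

View pics/w7c.png

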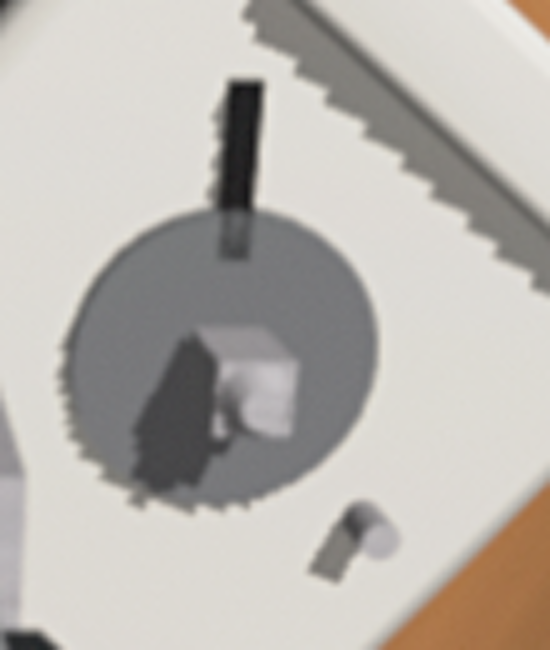

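```bash
cat > box.py <<'E'
import pickle
from h import *
st=pickle.load(open("pics/w7.pkl","rb"))
f=lambda q:(np.array(q,float)+.5)/5-.5+[315,130]
az=lambda d:np.degrees(np.arctan2(d[1],d[0])).round(2)
fl=onz("wrist",f([(70,345),(90,285),(140,232),(230,208),(320,238),(377,345),(365,405),(330,455),(290,487)]),.069,st)[:,:2].astype(np.float32)
A=np.c_[2*fl,np.ones(len(fl))]; s=np.linalg.lstsq(A.astype(float),(fl**2).sum(1),rcond=None)[0]
print("flange",s[:2],np.sqrt(s[2]+s[0]**2+s[1]**2))
p=onz("wrist",f([(234,258),(246,82)]),.070,st);print("pointer",p[:,:2],az(p[1]-p[0]), "from flange",az(p[1][:2]-s[:2]),np.linalg.norm(p[1][:2]-s[:2]))
q=onz("wrist",f([(220,360),(298,365),(294,437),(216,433)]),.091,st);print("sq",q[:,:2].round(4).tolist(),q.mean(0),[az(q[1]-q[0]),az(q[2]-q[1]),az(q[2]-q[3])])
n=onz("wrist",f([(382,540)]),.077,st)[0];print("pin",n,az(n[:2]-s[:2]),np.linalg.norm(n[:2]-s[:2]))
E
python3 box.py
```

```text
flange [ 0.54795553 -0.06099525] 0.030505410016303088
pointer [[ 0.54050941 -0.0412509 ]
 [ 0.52762981 -0.01079147]] 112.92 from flange 112.04 0.05416230119439471
sq [[0.5393, -0.0564], [0.5528, -0.052], [0.5585, -0.0645], [0.5449, -0.0692]] [ 0.54889986 -0.06050267  0.091     ] [np.float64(18.32), np.float64(-65.3), np.float64(18.94)]
pin [ 0.59131039 -0.08036674  0.077     ] -24.08 0.047485770360201296
```

Call:
apply_moves(
  increments=[
    [0,12,1,0,10],
    [0,16,2,0,10],
    [0,16,2,0,10],
    [0,16,2,0,10],
    [0,12,1,0,10],
    [0,3,1,0,10],
    [5,0,0,0,10],
    [10,0,0,0,10],
    [10,0,0,0,10],
    [0,0,0,0,10],
  ],
)

```text
time: 9.25
tcp_pos: [0.5466, -0.0609, 0.1444]
ee_rot: [0.916, 1.372, -0.919]
force: [-0.4, -0.1, -0.7]
opening: 0.0192
```

```bash
python3 look.py w8;python3 - <<'E'
from h import *
s=eyes.read_camera("scene")[:,:,::-1]; crop(s,230,150,340,260,5.4,"s8.png")
st=bot.observe();Rm=R.from_rotvec(st["ee_rot"]).as_matrix()
print((Rm.T@(np.array([.5483,-.0608,.0808])-st["tcp_pos"])*1000).round(1))
E
```

```text
9.25 [ 0.5466 -0.0609  0.1444] yaz 22.39 xdown [-0.003 -0.    -1.   ] q [-0.21  0.5   0.29  1.87 -0.19  0.8   0.57] vel 0.049 F [-0.4 -0.1 -0.7] 0.019170922936999943
[65.3  0.8  0.1]
```

View pics/w8.png

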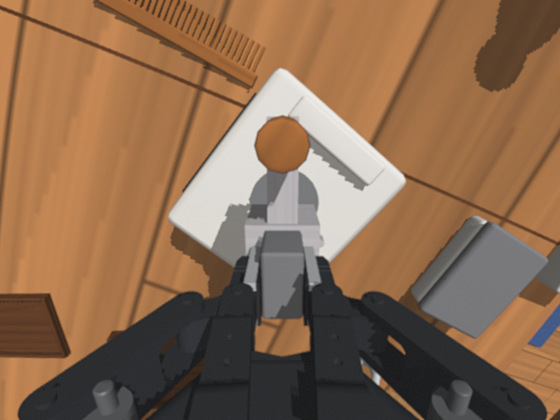

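View pics/s8.png

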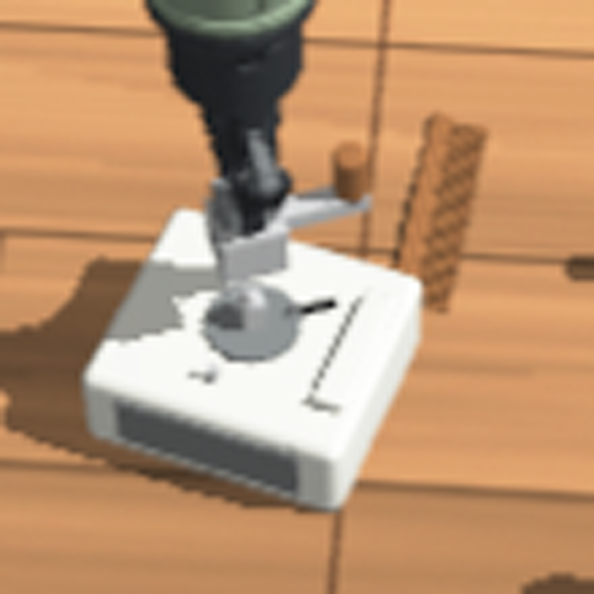

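The arm lies along the pointer and the hub is above the shaft. Now I'll descend towards the cone.

Call:
apply_moves(
  increments=[
    [5,0.5,0,0,10],
    [8,0,0,0,10],
    [8,0,0,0,10],
    [6,0,0,0,10],
    [4,0,0,0,10],
    [4,0,0,0,10],
    [3,0,0,0,10],
    [3,0,0,0,10],
    [0,0,0,0,10],
  ],
)

```text
time: 10.1
tcp_pos: [0.5486, -0.0606, 0.1052]
ee_rot: [0.917, 1.369, -0.917]
force: [0.2, -1.2, -1.7]
opening: 0.0187
```

```bash
python3 look.py w9;python3 - <<'E'
from h import *
s=eyes.read_camera("scene")[:,:,::-1]; crop(s,230,150,340,260,5.4,"s9.png")
st=bot.observe();Rm=R.from_rotvec(st["ee_rot"]).as_matrix()
print((Rm.T@(np.array([.5483,-.0608,.0808])-st["tcp_pos"])*1000).round(1))
E
```

```text
10.1 [ 0.5486 -0.0606  0.1052] yaz 22.37 xdown [-0. -0. -1.] q [-0.19  0.56  0.26  1.89 -0.21  0.72  0.59] vel 0.012 F [ 0.2 -1.2 -1.7] 0.0186666509248003
[25.  -0.6 -0.1]
```

View pics/s9.png

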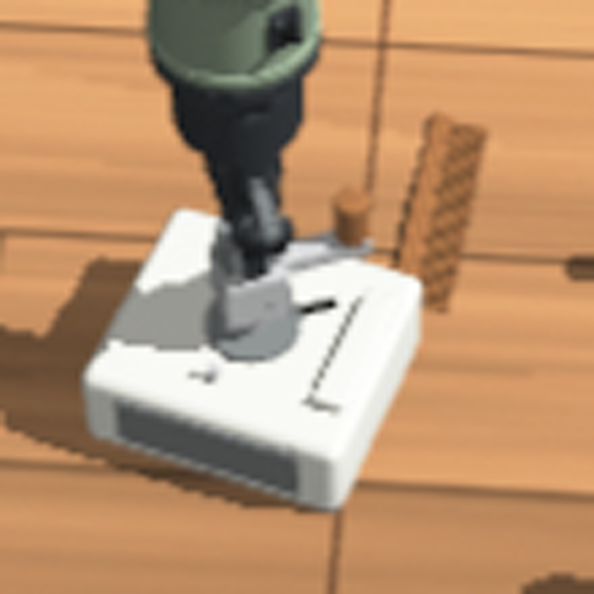

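Underside is at about z = 0.093, around the cone, with no contact force. I'll carry on slowly.

Call:
apply_moves(
  increments=[
    [2,-0.3,0,0,10],
    [2,0,0,0,10],
    [2,0,0,0,10],
    [2,0,0,0,10],
  ],
)

```text
time: 10.53
tcp_pos: [0.5485, -0.0608, 0.0976]
ee_rot: [0.917, 1.369, -0.917]
force: [-0.5, -0.7, -1.3]
opening: 0.0189
```

Call:
apply_moves(
  increments=[
    [2,0,0,0,10],
    [2,0,0,0,10],
    [2,0,0,0,10],
    [0,0,0,0,10],
  ],
)

```text
time: 10.87
tcp_pos: [0.5483, -0.0607, 0.0913]
ee_rot: [0.917, 1.369, -0.917]
force: [0.0, 0.4, -1.2]
opening: 0.0192
```

Call:
apply_moves(
  increments=[
    [2,0,0,0,10],
    [2,0,0,0,10],
    [2,0,0,0,10],
    [2,0,0,0,10],
    [0,0,0,0,10],
  ],
)

```text
time: 11.28
tcp_pos: [0.5483, -0.0607, 0.0833]
ee_rot: [0.917, 1.369, -0.917]
force: [-0.2, 0.8, -1.9]
opening: 0.0191
```

Call:
apply_moves(
  increments=[
    [1,0,0,0,10],
    [1,0,0,0,10],
    [1,0,0,0,10],
    [0,0,0,0,10],
  ],
)

```text
time: 11.62
tcp_pos: [0.5486, -0.0608, 0.0808]
ee_rot: [0.917, 1.369, -0.917]
force: [0.3, 0.7, -0.0]
opening: 0.019
```

Call:
apply_moves(
  increments=[
    [0.5,0,0,0,10],
    [0.5,0,0,0,10],
    [0,0,0,0,10],
  ],
)

```text
time: 11.87
tcp_pos: [0.5488, -0.0608, 0.0806]
ee_rot: [0.918, 1.368, -0.917]
force: [-4.3, 1.4, 18.4]
opening: 0.019
```

```bash
python3 look.py w10;python3 - <<'E'
from h import *
s=eyes.read_camera("scene")[:,:,::-1]; crop(s,230,150,340,260,5.4,"s10.png")
E
```

```text
11.8667 [ 0.5488 -0.0608  0.0806] yaz 22.36 xdown [ 0.001  0.    -1.   ] q [-0.18  0.59  0.25  1.91 -0.23  0.67  0.6 ] vel 0.002 F [-4.3  1.4 18.4] 0.019018515465563157
```

View pics/s10.png

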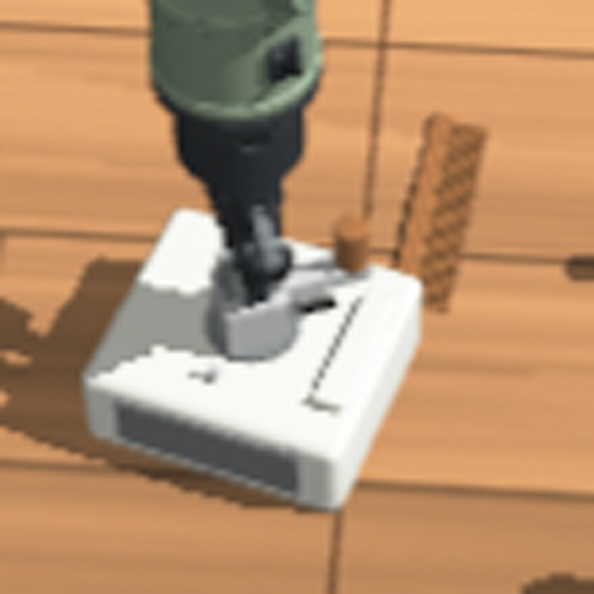

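View pics/w10.png

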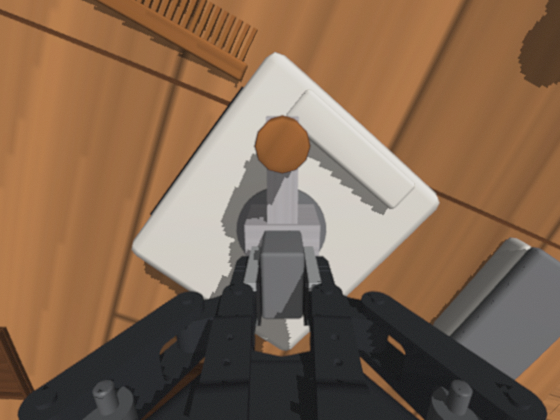

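It is seated: force is 18 N at exactly the predicted height (TCP z = 0.0806). I'll relieve the press slightly and wind clockwise.

Call:
apply_moves(
  increments=[
    [-0.5,0,0,0,10],
    [0,0,0,3,10],
    [0,0,0,6,10],
    [0,0,0,6,10],
    [0,0,0,6,10],
    [0,0,0,6,10],
    [0,0,0,0,10],
  ],
)

```text
time: 12.55
tcp_pos: [0.5479, -0.0608, 0.0806]
ee_rot: [1.273, 1.167, -1.275]
force: [-6.8, 0.7, 14.6]
opening: 0.0192
```

```bash
python3 look.py w11; python3 -c "
from h import *
s=bot.observe(); print(s['moment'],s['force'])"
```

```text
12.55 [ 0.5479 -0.0608  0.0806] yaz -5.05 xdown [-0.001  0.    -1.   ] q [-0.27  0.61  0.38  1.91 -0.35  0.68  0.24] vel 0.122 F [-6.8  0.7 14.6] 0.019175240567585128
[ 0.03171289  1.79757671 -0.09990006] [-6.77160552  0.04124032 13.80950427]
```

View pics/w11.png

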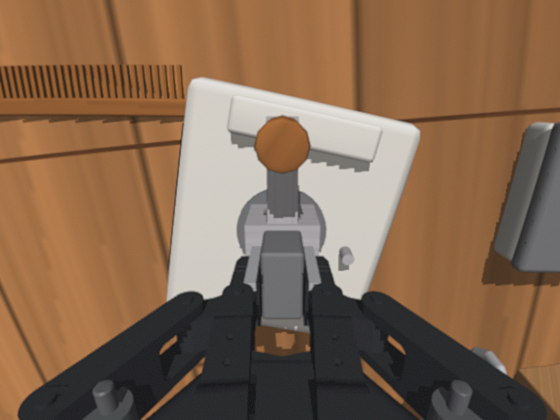

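Call:
apply_moves(
  increments=[
    [-0.3,0,0,6,10],
    [0,0,0,6,10],
    [0,0,0,6,10],
    [0,0,0,6,10],
    [0,0,0,6,10],
    [0,0,0,6,10],
    [0,0,0,6,10],
    [0,0,0,0,10],
  ],
)

```text
time: 13.27
tcp_pos: [0.5472, -0.0601, 0.0807]
ee_rot: [1.782, 0.704, -1.786]
force: [-10.3, 3.4, 16.4]
opening: 0.0188
```

Call:
apply_moves(
  increments=[
    [0,0,0,6,10],
    [0,0,0,6,10],
    [0,0,0,6,10],
    [0,0,0,6,10],
    [0,0,0,6,10],
    [0,0,0,6,10],
    [0,0,0,6,10],
    [0,0,0,0,10],
  ],
)

```text
time: 13.93
tcp_pos: [0.5472, -0.0596, 0.0806]
ee_rot: [2.211, 0.022, -2.217]
force: [-12.8, 7.7, 19.7]
opening: 0.0189
```

```bash
python3 look.py w12; python3 -c "
from h import *
s=bot.observe(); print(s['moment'],s['force'])"
```

```text
13.9333 [ 0.5472 -0.0596  0.0806] yaz -89.01 xdown [-0.003  0.002 -1.   ] q [-0.52  0.73  0.78  1.93 -0.72  0.79 -0.88] vel 0.127 F [-12.8   7.7  19.7] 0.018892518487497192
[ 1.75473487  2.70659905 -0.06603477] [-10.71426167   6.07130919  17.78733687]
```

View pics/w12.png

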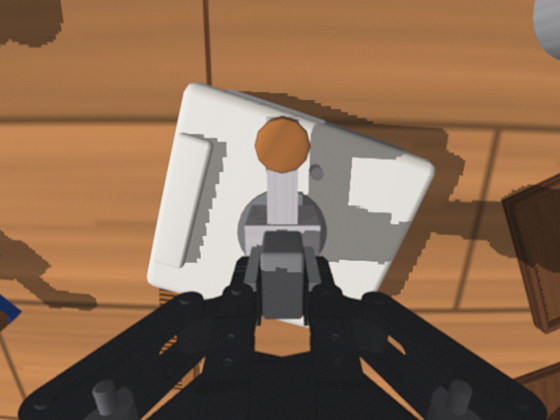

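The arm is about 16° short of the stop, with the pin at (316,172). I'll ease the side load and finish in small steps.

Call:
apply_moves(
  increments=[
    [-0.8,-0.6,1,3,10],
    [0,0,0,3,10],
    [0,0,0,3,10],
    [0,0,0,2,10],
    [0,0,0,2,10],
    [0,0,0,0,10],
  ],
)

```text
time: 14.48
tcp_pos: [0.5469, -0.0591, 0.081]
ee_rot: [-2.111, 0.216, 2.115]
force: [-3.6, 4.1, 1.5]
opening: 0.019
```

```bash
cat > s.py <<'E'
from h import *
s=bot.observe(); Rm=R.from_rotvec(s["ee_rot"]).as_matrix()
print(s['moment'].round(2),s['force'].round(1),"tool F",(Rm.T@s["force"]).round(1),s["tcp_pos"].round(4),np.degrees(np.arctan2(Rm[1,1],Rm[0,1])).round(2),s["qpos"].round(2),s["effort"][4:].round(2))
E
python3 s.py
```

```text
[1.22 0.92 0.07] [-3.6  4.1  1.5] tool F [-1.5 -3.2  4.3] [ 0.5469 -0.0591  0.081 ] -101.71 [-0.55  0.76  0.83  1.93 -0.78  0.81 -1.06] [-0.02 -2.   -1.11]
```

Call:
apply_moves(
  increments=[
    [0,0,0,2,10],
    [0,0,0,0,10],
    [0,0,0,0,10],
  ],
)

```text
time: 14.73
tcp_pos: [0.5469, -0.0591, 0.081]
ee_rot: [-2.093, 0.248, 2.097]
force: [-4.0, 5.4, 1.1]
opening: 0.0187
```

```bash
python3 s.py
```

```text
[1.17 0.89 0.09] [-4.   5.4  1.1] tool F [-1.1 -4.3  5.2] [ 0.5469 -0.0591  0.081 ] -103.59 [-0.56  0.76  0.84  1.93 -0.78  0.82 -1.09] [ 0.19 -2.01 -0.32]
```

Call:
apply_moves(
  increments=[
    [0,0,0,2,10],
    [0,0,0,0,10],
    [0,0,0,0,10],
  ],
)

```text
time: 14.98
tcp_pos: [0.5469, -0.0591, 0.081]
ee_rot: [-2.074, 0.283, 2.077]
force: [-3.1, 5.0, 0.4]
opening: 0.0189
```

```bash
python3 s.py; python3 look.py w13
```

```text
[1.27 0.86 0.12] [-3.1  5.   0.4] tool F [-0.4 -4.   4.3] [ 0.5469 -0.0591  0.081 ] -105.59 [-0.56  0.77  0.85  1.93 -0.79  0.82 -1.11] [ 0.21 -2.02 -0.32]
14.9833 [ 0.5469 -0.0591  0.081 ] yaz -105.59 xdown [-0.001  0.002 -1.   ] q [-0.56  0.77  0.85  1.93 -0.79  0.82 -1.11] vel 0.007 F [-3.1  5.   0.4] 0.01891754399076453
```

View pics/w13.png

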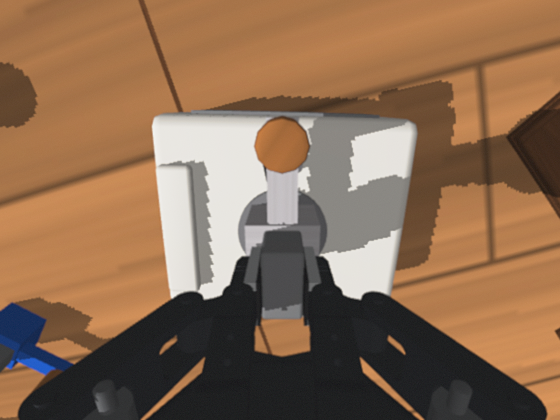

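Call:
apply_moves(
  increments=[
    [0,0,0,2,10],
    [0,0,0,0,10],
    [0,0,0,2,10],
    [0,0,0,0,10],
  ],
)

```text
time: 15.37
tcp_pos: [0.5469, -0.059, 0.081]
ee_rot: [-2.032, 0.352, 2.036]
force: [-3.8, 4.9, 0.9]
opening: 0.0195
```

```bash
python3 s.py
```

```text
[1.3  0.86 0.15] [-3.8  4.9  0.9] tool F [-0.9 -3.3  5.2] [ 0.5469 -0.059   0.081 ] -109.7 [-0.57  0.78  0.87  1.93 -0.81  0.83 -1.17] [ 0.15 -2.05 -0.89]
```

Call:
apply_moves(
  increments=[
    [0,0,0,2,10],
    [0,0,0,0,10],
    [0,0,0,0,10],
  ],
)

```text
time: 15.62
tcp_pos: [0.547, -0.059, 0.081]
ee_rot: [-2.013, 0.383, 2.017]
force: [-3.0, 4.9, 2.4]
opening: 0.0188
```

```bash
python3 s.py
```

```text
[1.24 0.85 0.1 ] [-3.   4.9  2.4] tool F [-2.4 -3.5  4.6] [ 0.547 -0.059  0.081] -111.59 [-0.58  0.78  0.88  1.93 -0.82  0.84 -1.2 ] [ 0.27 -2.06 -0.32]
```

```bash
python3 look.py w14; python3 - <<'E'
from h import *
t=eyes.read_camera("top")[:,:,::-1]; crop(t,250,170,330,250,7,"t14.png")
s=eyes.read_camera("scene")[:,:,::-1]; crop(s,230,170,330,260,7,"s14.png")
E
```

```text
15.6167 [ 0.547 -0.059  0.081] yaz -111.59 xdown [-0.001  0.002 -1.   ] q [-0.58  0.78  0.88  1.93 -0.82  0.84 -1.2 ] vel 0.006 F [-3.   4.9  2.4] 0.018811465462354824
```

View pics/w14.png

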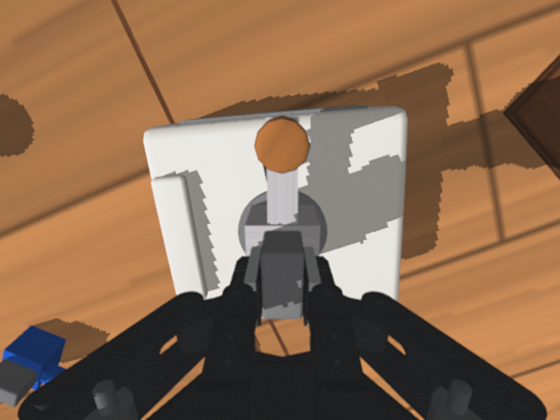

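View pics/s14.png

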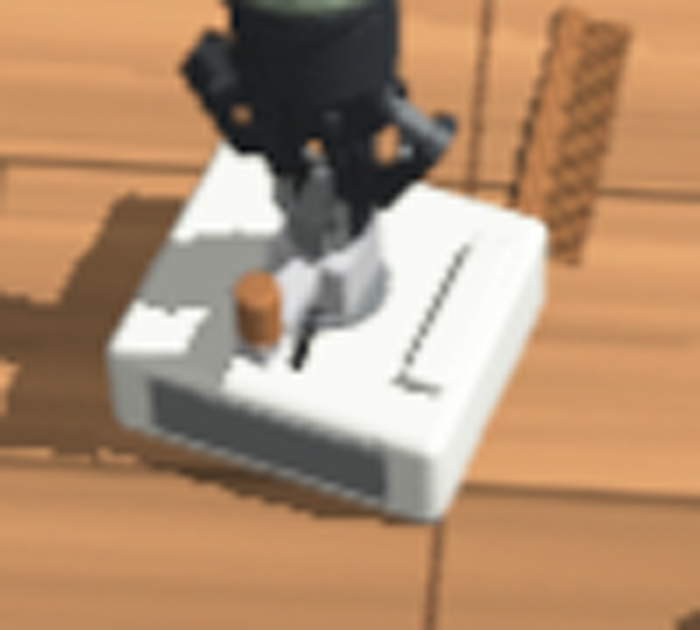

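View pics/t14.png

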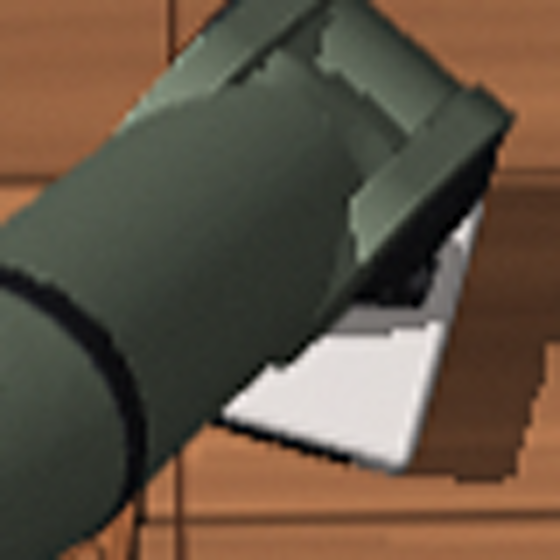

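```bash
python3 - <<'E'
from h import *
f=lambda q:(np.array(q,float)+.5)/7-.5+[230,170]
for n,q,z in(("tip",(297,366),.071),("mid",(306,335),.071),("knob",(258,285),.137)):
    w=onz("scene",[f(q)],z)[0]; d=w[:2]-[.5485,-.061]; print(n,w.round(4),np.degrees(np.arctan2(d[1],d[0])),np.linalg.norm(d))
E
```

```text
tip [ 0.6016 -0.0711  0.071 ] -10.750903542894026 0.054007632137310996
mid [ 0.5834 -0.0687  0.071 ] -12.407969586145406 0.03569724848207893
knob [ 0.6059 -0.0855  0.137 ] -23.14401142008038 0.062390146271659695
```

The pointer is at about −11.5° and the crank at −22°, so the play lets the pointer lag. I'll keep turning until the stop is felt.

Call:
apply_moves(
  increments=[
    [0,0,0,2,10],
    [0,0,0,0,10],
    [0,0,0,2,10],
    [0,0,0,0,10],
  ],
)

```text
time: 16.1
tcp_pos: [0.547, -0.059, 0.081]
ee_rot: [-1.97, 0.448, 1.974]
force: [-4.1, 5.8, 2.4]
opening: 0.0186
```

```bash
python3 s.py
```

```text
[1.4  0.75 0.09] [-4.1  5.8  2.4] tool F [-2.4 -3.4  6.2] [ 0.547 -0.059  0.081] -115.7 [-0.58  0.79  0.89  1.93 -0.83  0.85 -1.25] [ 0.22 -2.07 -0.89]
```

Call:
apply_moves(
  increments=[
    [0,0,0,2,10],
    [0,0,0,0,10],
    [0,0,0,0,10],
  ],
)

```text
time: 16.35
tcp_pos: [0.547, -0.059, 0.081]
ee_rot: [-1.95, 0.478, 1.954]
force: [-2.4, 5.5, 0.5]
opening: 0.0188
```

```bash
python3 s.py
```

```text
[1.33 0.78 0.14] [-2.4  5.5  0.5] tool F [-0.5 -3.8  4.7] [ 0.547 -0.059  0.081] -117.59 [-0.59  0.79  0.9   1.93 -0.84  0.85 -1.28] [ 0.34 -2.08 -0.32]
```

```bash
cat > sc.py <<'E'
import sys
from h import *
s=eyes.read_camera("scene")[:,:,::-1]; crop(s,230,170,330,260,7,sys.argv[1]+".png")
E
python3 sc.py s15
```

```text
(no output)
```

View pics/s15.png

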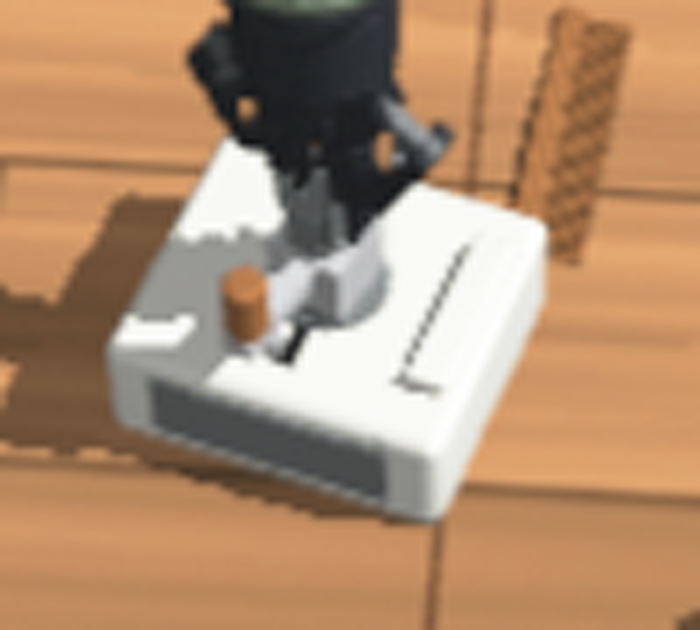

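The pointer tip has moved to (289,360), close to the pin near (272,345). A little more.

Call:
apply_moves(
  increments=[
    [0,0,0,1.5,10],
    [0,0,0,0,10],
    [0,0,0,1.5,10],
    [0,0,0,0,10],
  ],
)

```text
time: 16.73
tcp_pos: [0.547, -0.059, 0.081]
ee_rot: [-1.918, 0.525, 1.921]
force: [-2.4, 5.0, 1.6]
opening: 0.0188
```

```bash
python3 s.py
```

```text
[1.39 0.8  0.32] [-2.4  5.   1.6] tool F [-1.6 -3.1  4.6] [ 0.547 -0.059  0.081] -120.65 [-0.59  0.8   0.91  1.93 -0.85  0.86 -1.32] [ 0.12 -2.04 -0.94]
```

Call:
apply_moves(
  increments=[
    [0,0,0,1.5,10],
    [0,0,0,0,10],
    [0,0,0,0,10],
  ],
)

```text
time: 16.98
tcp_pos: [0.5471, -0.0589, 0.081]
ee_rot: [-1.902, 0.546, 1.906]
force: [-2.4, 5.4, 0.6]
opening: 0.0191
```

```bash
python3 s.py; python3 sc.py s16
```

```text
[1.26 0.68 0.48] [-2.4  5.4  0.6] tool F [-0.5 -3.3  4.9] [ 0.5471 -0.0589  0.081 ] -122.05 [-0.6   0.8   0.92  1.93 -0.86  0.86 -1.34] [ 0.1  -1.96 -0.66]
```

View pics/s16.png

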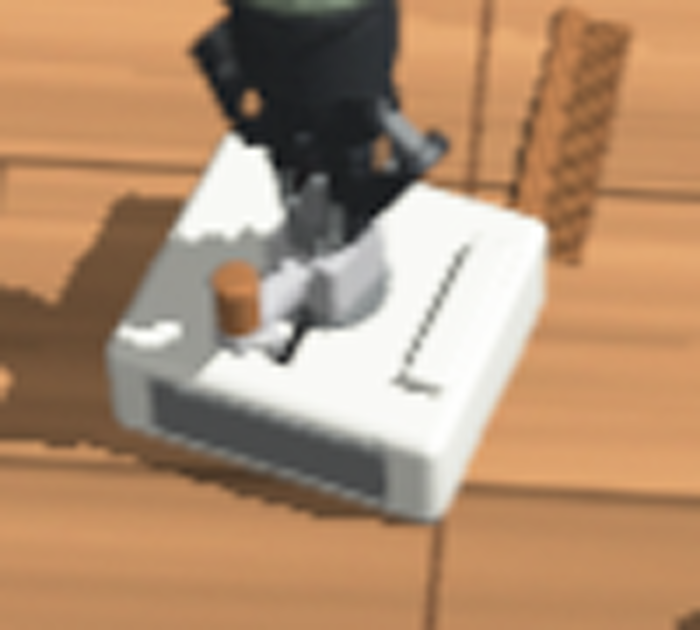

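The moment climbed 0.14 → 0.32 → 0.48 N m, so the pointer is on the stop. I'll back off within the play and lift straight up.

Call:
apply_moves(
  increments=[
    [0,-0.3,0.5,-4,10],
    [0,0,0,-4,10],
    [0,0,0,0,10],
    [-2,0,0,0,10],
    [-2,0,0,0,10],
    [0,0,0,0,10],
  ],
)

```text
time: 17.53
tcp_pos: [0.5471, -0.0593, 0.0855]
ee_rot: [-1.988, 0.426, 1.988]
force: [-2.0, 3.8, -0.3]
opening: 0.0191
```

```bash
python3 s.py; python3 sc.py s17
```

```text
[0.83 0.5  0.03] [-2.   3.8 -0.3] tool F [ 0.3 -2.7  3.4] [ 0.5471 -0.0593  0.0855] -114.22 [-0.59  0.78  0.89  1.93 -0.82  0.85 -1.24] [ 0.33 -1.28 -0.14]
```

View pics/s17.png

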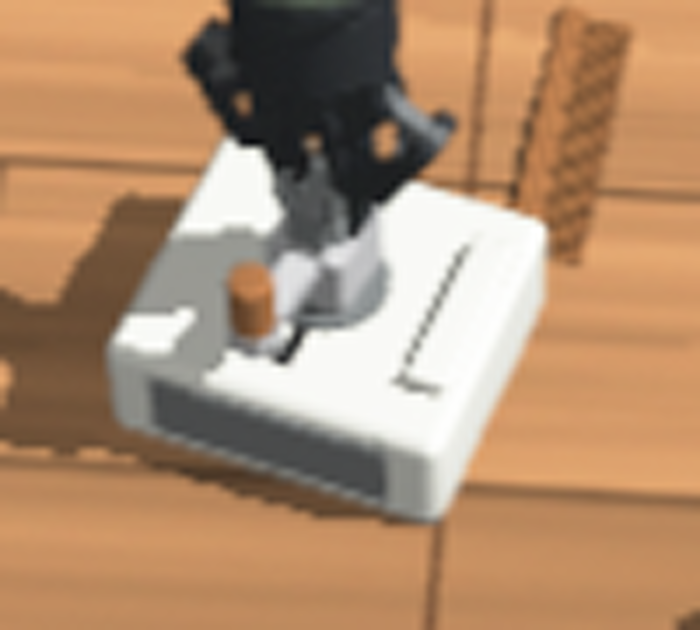

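Call:
apply_moves(
  increments=[
    [-3,-0.3,0.5,0,10],
    [-4,0,0,0,10],
    [-4,0,0,0,10],
    [-4,0,0,0,10],
    [-4,0,0,0,10],
    [-5,0,0,0,10],
    [-6,0,0,0,10],
    [-8,0,0,0,10],
    [-10,0,0,0,10],
    [0,0,0,0,10],
  ],
)

```text
time: 18.42
tcp_pos: [0.5477, -0.0595, 0.1353]
ee_rot: [-1.991, 0.425, 1.987]
force: [0.3, -0.2, -1.0]
opening: 0.0189
```

```bash
python3 s.py; python3 sc.py s18; python3 look.py w18
```

```text
[ 0.02 -0.09 -0.08] [ 0.3 -0.2 -1. ] tool F [ 1.   0.1 -0.4] [ 0.5477 -0.0595  0.1353] -114.14 [-0.63  0.72  0.97  1.9  -0.75  0.93 -1.29] [ 0.48  0.71 -0.36]
18.4667 [ 0.5475 -0.0592  0.1344] yaz -114.13 xdown [ 0.002  0.    -1.   ] q [-0.63  0.72  0.97  1.9  -0.75  0.93 -1.29] vel 0.023 F [-0.8 -0.1 -2.8] 0.01880472762573476
```

View pics/s18.png

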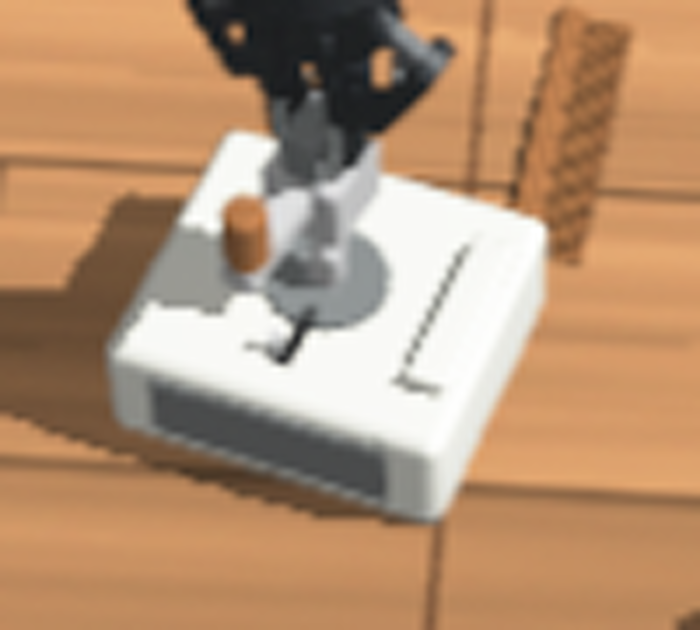

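View pics/w18.png

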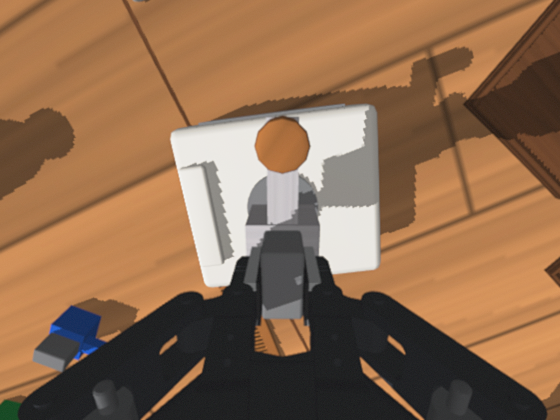

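The pointer, with its tip near (285,358), stays against the pin and the crank is clear. On to the tray.

Call:
apply_moves(
  increments=[
    [-10,0,0,0,10],
    [-10,10,-3,0,10],
    [-5,25,-8,0,10],
    [0,30,-10,0,10],
    [0,30,-10,0,10],
    [0,30,-10,0,10],
    [0,30,-10,0,10],
    [0,30,-10,0,10],
    [0,30,-10,0,10],
    [0,30,-10,0,10],
  ],
)

```text
time: 19.35
tcp_pos: [0.5198, -0.3182, 0.1591]
ee_rot: [-1.989, 0.426, 1.989]
force: [1.1, -0.4, -1.5]
opening: 0.0191
```

Call:
apply_moves(
  increments=[
    [0,25,-8,0,10],
    [0,15,-4,0,10],
    [0,0,0,0,10],
    [0,0,0,0,10],
  ],
)

```text
time: 19.68
tcp_pos: [0.5143, -0.3588, 0.1589]
ee_rot: [-1.988, 0.428, 1.988]
force: [-0.3, 0.2, -2.3]
opening: 0.019
```

```bash
python3 s.py; python3 look.py w19; python3 - <<'E'
from h import *
s=eyes.read_camera("scene")[:,:,::-1]; crop(s,140,140,320,270,4.3,"s19.png")
E
```

```text
[-0.04  0.01 -0.06] [-0.3  0.2 -2.3] tool F [ 2.3 -0.1  0.4] [ 0.5143 -0.3588  0.1589] -114.26 [-0.03  0.77  0.91  1.67 -0.69  1.05 -0.89] [ 0.19 -0.12  0.22]
19.6833 [ 0.5143 -0.3588  0.1589] yaz -114.26 xdown [-0.    -0.001 -1.   ] q [-0.03  0.77  0.91  1.67 -0.69  1.05 -0.89] vel 0.038 F [-0.3  0.2 -2.3] 0.018992332503113094
```

View pics/w19.png

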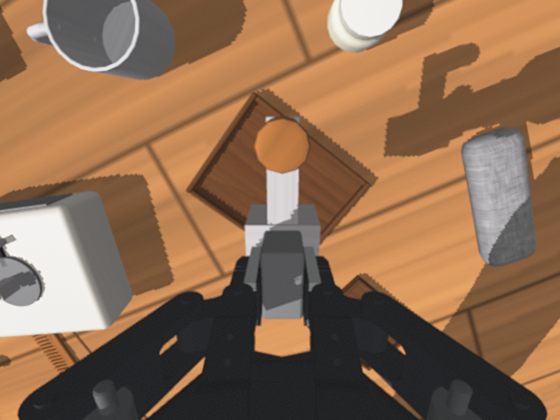

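View pics/s19.png

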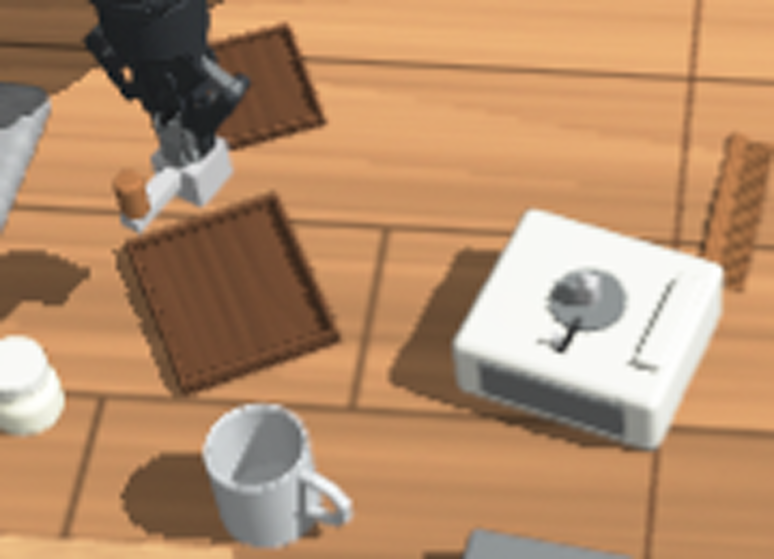

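The pointer rests against the pin. I'll check the tray from the visible rim corners in the wrist view: (257,93), (190,190) and (374,182).

```bash
python3 - <<'E'
from h import *; import pickle
st=pickle.load(open("pics/w19.pkl","rb"))
w=onz("wrist",[(257,93),(190,190),(374,182)],.016,st)[:,:2]
print(w.round(4), np.linalg.norm(w[1]-w[0]),np.linalg.norm(w[2]-w[0]),"centre",(w[1]+w[2])/2,"yaw",np.degrees(np.arctan2(*(w[2]-w[0])[::-1])))
s=bot.observe();Rm=R.from_rotvec(s["ee_rot"]).as_matrix()
c=np.r_[(w[1]+w[2])/2,.0178]; print((Rm.T@(c-s["tcp_pos"])*1000).round(1))
E
```

```text
[[ 0.6113 -0.3763]
 [ 0.551  -0.2652]
 [ 0.4763 -0.4535]] 0.12639376812659853 0.1555422351298749 centre [ 0.51365002 -0.35935962] yaw -150.25355054211772
[140.8   2.9   0.4]
```

The rim measures 126 × 155 mm, which matches the 160 × 130 tray, and its centre is within 3 mm of the TCP. Descending.

Call:
apply_moves(
  increments=[
    [10,3,0,0,10],
    [18,0,0,0,10],
    [20,0,0,0,10],
    [20,0,0,0,10],
    [20,0,0,0,10],
    [18,0,0,0,10],
    [12,0,0,0,10],
    [8,0,0,0,10],
    [5,0,0,0,10],
    [0,0,0,0,10],
  ],
)

```text
time: 20.62
tcp_pos: [0.5139, -0.3598, 0.0267]
ee_rot: [-1.988, 0.425, 1.99]
force: [-0.3, -0.1, -2.4]
opening: 0.0187
```

```bash
python3 s.py; python3 look.py w20
```

```text
[0.01 0.04 0.02] [-0.3 -0.1 -2.4] tool F [2.4 0.2 0.2] [ 0.5139 -0.3598  0.0267] -114.12 [ 0.05  0.92  0.77  1.74 -0.83  0.84 -0.78] [-0.24 -0.41  0.19]
20.6167 [ 0.5139 -0.3598  0.0267] yaz -114.12 xdown [-0.001  0.    -1.   ] q [ 0.05  0.92  0.77  1.74 -0.83  0.84 -0.78] vel 0.021 F [-0.3 -0.1 -2.4] 0.01874643320535468
```

View pics/w20.png

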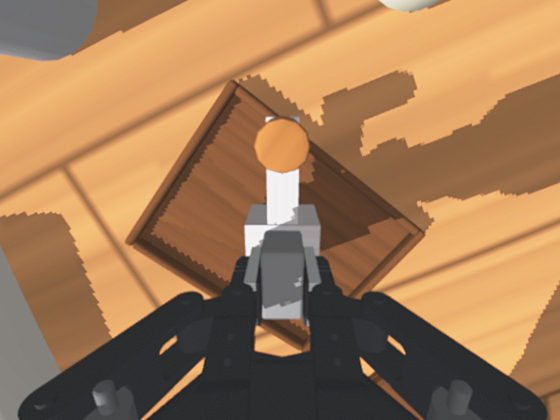

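Expected floor contact is about 9 mm further down. I'll creep down until the force rises.

Call:
apply_moves(
  increments=[
    [3,0,0,0,10],
    [2,0,0,0,10],
    [2,0,0,0,10],
    [1,0,0,0,10],
    [0,0,0,0,10],
  ],
)

```text
time: 21.08
tcp_pos: [0.514, -0.3599, 0.0192]
ee_rot: [-1.989, 0.425, 1.989]
force: [-0.4, -0.4, -0.8]
opening: 0.0191
```

Call:
apply_moves(
  increments=[
    [0.5,0,0,0,10],
    [0.5,0,0,0,10],
    [0,0,0,0,10],
  ],
)

```text
time: 21.33
tcp_pos: [0.514, -0.36, 0.0183]
ee_rot: [-1.989, 0.425, 1.989]
force: [0.4, 0.3, -1.7]
opening: 0.0188
```

Call:
apply_moves(
  increments=[
    [0.5,0,0,0,10],
    [0.5,0,0,0,10],
    [0,0,0,0,10],
  ],
)

```text
time: 21.58
tcp_pos: [0.5141, -0.3601, 0.0178]
ee_rot: [-1.989, 0.425, 1.989]
force: [-2.1, 1.6, 7.1]
opening: 0.0189
```

It touched the floor at the predicted height (7 N). I'll release and retreat straight up.

Call:
apply_moves(
  increments=[
    [0,0,0,0,24],
    [0,0,0,0,30],
    [0,0,0,0,45],
    [0,0,0,0,50],
    [0,0,0,0,50],
    [-3,0,0,0,50],
    [-6,0,0,0,50],
    [-10,0,0,0,50],
    [-15,0,0,0,50],
    [-15,0,0,0,50],
  ],
)

```text
time: 22.42
tcp_pos: [0.514, -0.3602, 0.0681]
ee_rot: [-1.989, 0.426, 1.989]
force: [0.6, -0.6, 0.1]
opening: 0.0501
```

Call:
apply_moves(
  increments=[
    [-20,0,0,0,50],
    [-25,0,0,0,50],
    [-25,0,0,0,50],
    [-25,0,0,0,50],
    [-25,0,0,0,50],
    [-20,0,0,0,50],
    [0,0,0,0,50],
    [0,0,0,0,50],
  ],
)

```text
time: 23.08
tcp_pos: [0.5143, -0.3603, 0.2084]
ee_rot: [-1.992, 0.426, 1.987]
force: [-0.5, 0.0, -0.5]
opening: 0.05
```

```bash
python3 s.py; python3 look.py w21; python3 - <<'E'
from h import *
s=eyes.read_camera("scene")[:,:,::-1]; crop(s,120,130,320,280,3.9,"s21.png")
E
```

```text
[-0.04  0.04  0.01] [-0.5  0.  -0.5] tool F [0.5 0.2 0.5] [ 0.5143 -0.3603  0.2084] -114.14 [-0.05  0.72  0.96  1.62 -0.64  1.14 -0.92] [ 0.27  0.35 -0.18]
23.0833 [ 0.5143 -0.3603  0.2084] yaz -114.14 xdown [ 0.002 -0.001 -1.   ] q [-0.05  0.72  0.96  1.62 -0.64  1.14 -0.92] vel 0.032 F [-0.5  0.  -0.5] 0.0499883572990118
```

View pics/w21.png

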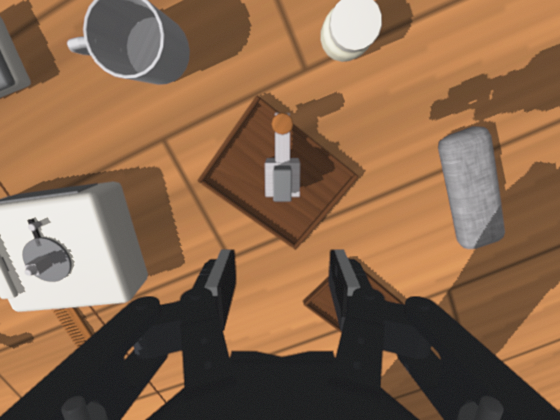

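View pics/s21.png

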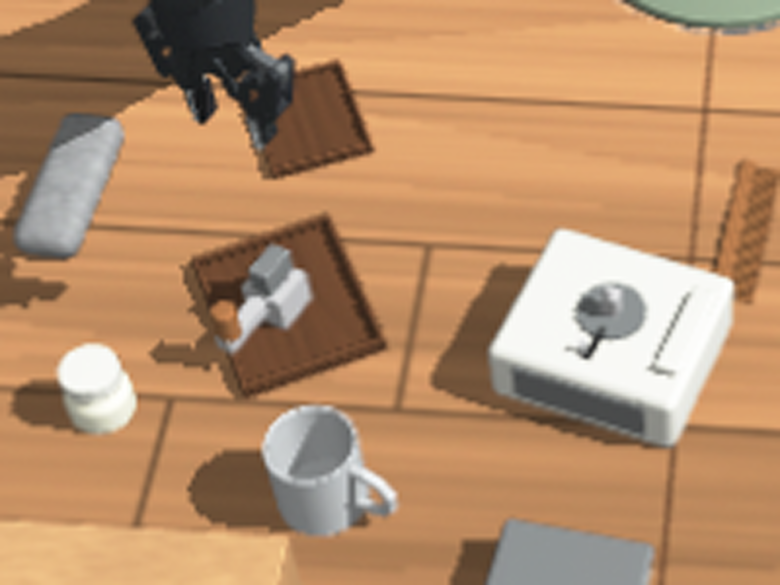

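The crank stands upright mid-tray, with its hub near (282,180) in the wrist view. I'll check the pointer and hub positions numerically before handing in.

```bash
python3 - <<'E'
from h import *; import pickle
st=pickle.load(open("pics/w21.pkl","rb"))
w=onz("wrist",[(261,94),(201,180),(297,247),(362,174)],.016,st)[:,:2];c=w.mean(0)
print("tray",c,[np.linalg.norm(w[i]-w[i-1]).round(3) for i in range(4)])
h=onz("wrist",[(282,181)],.064,st)[0];k=onz("wrist",[(283,124)],.068,st)[0]; print("rib",h,"knob",k,np.linalg.norm((h-k)[:2]))
a=(w[3]-w[0])/np.linalg.norm(w[3]-w[0]); d=h[:2]-c; print("in tray x,y",d@a, d[0]*-a[1]+d[1]*a[0])
im=cv2.imread("pics/w21.png"); crop(im,10,200,90,290,7,"w21p.png")
s=eyes.read_camera("scene")[:,:,::-1]; crop(s,245,180,310,240,9,"s22.png")
E
```

```text
tray [ 0.51381822 -0.35959683] [np.float64(0.157), np.float64(0.129), np.float64(0.154), np.float64(0.129)]
rib [ 0.51861129 -0.36337299  0.064     ] knob [ 0.57361333 -0.3890956   0.068     ] 0.060719657676024136
in tray x,y -0.0023839939666748253 0.005616891647193703
```

View pics/w21p.png

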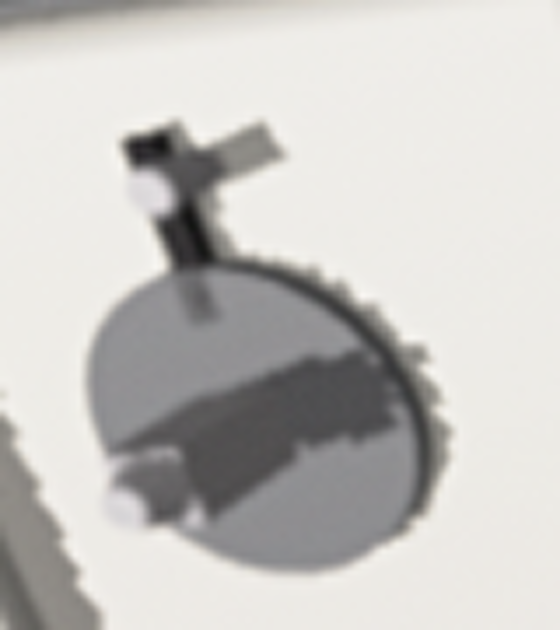

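View pics/s22.png

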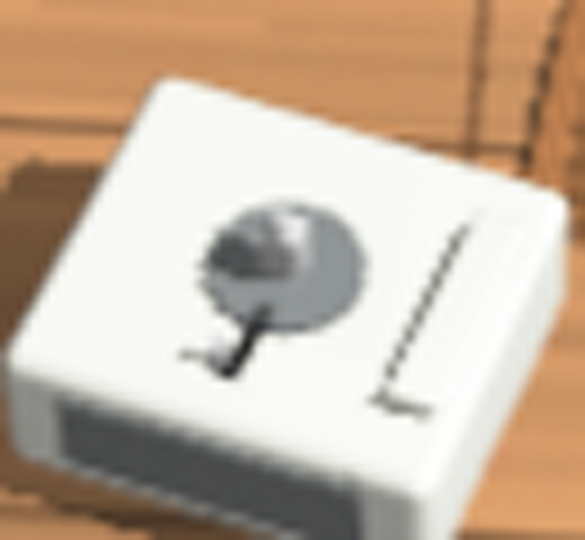

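The pointer lies right against the pin in both views. The hub is within about 6 mm of the tray centre, and the arm is clear and still.

```bash
python3 -c "
from plant import workorder
print(workorder.hand_in())"
```

```text
the job is handed in; nothing more can be done
None
```

I wound the alarm box to its stop with the grey crank, then set the crank upright in the 160 × 130 mm tray and handed the job in at about 23 s of the 67 s allowed. The hand-in gave no verdict.

**Steps**
- **Fitting:** the crank went down over the shaft until it seated, at 18 N and exactly the predicted height.
- **Winding:** I turned it clockwise until the moment rose from about 0.1 to 0.48 N m at the stop. I then backed off within the play and lifted it clear.
- **Placing:** I lowered it until it touched the tray floor (7 N at the predicted height), released it there and retreated straight up.

**Last checks**
- **Pointer:** it rests against the stop pin in both the wrist and scene views.
- **Crank:** it stands upright, with its hub centre about 6 mm from the tray centre.
- **Arm:** it is clear, with no measurable contact force.
- **Other things:** nothing was touched as far as I could see. I did not re-measure their positions.

**Failed or disagreed**
- **First grasp:** it closed above the rib. The finger tips turned out to sit about 30 mm behind the stated TCP (the tool point between the fingertips), more than the data implies, so I regripped about 30 mm lower.
- **Side load:** while winding, up to about 15 N built up sideways, with about 20 N of lift on the tool. I eased it off.
- **Final picture:** the hub-to-knob distance came out at 61 mm against the nominal 65 mm. I put this down to rough pixel picks.

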